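Put away the carving chisels and rubbing stones

TASK

Clear the carving bench for the night. Push every chisel point first through both plates of the chisel rack, in a hole of its own size, so that the point comes out well behind the rear plate and the head stays out in front: one slim chisel was left in a thick chisel's hole and has to move too. Slide both rubbing stones flat into the pigeonholes, one in each and fully home, and leave the stone block, the hammer and the plastic bottle where they are.

Things in the scene. Friction and masses are not known exactly. Their poses are not given: they have to be found in the camera images.
- thick1: thick point chisel: octagonal dark steel bar 16 mm across flats, 210 mm long, the last 45 mm tapering to a point, about 0.3 kg; lies on the bench at the start. Origin on its axis at mid length (8 mm above the bench when lying), x axis along the bar towards the point. May be absent (None).
- thick2: thick point chisel: octagonal dark steel bar 16 mm across flats, 210 mm long, the last 45 mm tapering to a point, about 0.3 kg; lies on the bench at the start. Origin on its axis at mid length (8 mm above the bench when lying), x axis along the bar towards the point. May be absent (None).
- slim1: slim point chisel: octagonal dark steel bar 11 mm across flats, 180 mm long, the last 45 mm tapering to a point, about 0.13 kg; lies flat on the bench at the start. Origin on its axis at mid length, x axis along the bar towards the point. May be absent (None).
- slim2: slim point chisel: octagonal dark steel bar 11 mm across flats, 180 mm long, the last 45 mm tapering to a point, about 0.13 kg; lies flat on the bench at the start. Origin on its axis at mid length, x axis along the bar towards the point. May be absent (None).
- slim3: slim point chisel: octagonal dark steel bar 11 mm across flats, 180 mm long, the last 45 mm tapering to a point, about 0.13 kg; at the start it lies level in a 20.5 mm hole of chisel_rack, through both plates, head out in front (either slim3 is there, or slim4). Origin on its axis at mid length, x axis along the bar towards the point. May be absent (None).
- slim4: slim point chisel: octagonal dark steel bar 11 mm across flats, 180 mm long, the last 45 mm tapering to a point, about 0.13 kg; at the start it lies level in a 20.5 mm hole of chisel_rack, through both plates, head out in front (either slim3 is there, or slim4). Origin on its axis at mid length, x axis along the bar towards the point. May be absent (None).
- stone1: rubbing stone: plain dark grey flat slab 130 x 60 x 16 mm, about 0.28 kg, lying flat on the bench. Origin at the centre of the slab (8 mm above the bench when lying), x along the 130 mm, z through the 16 mm; ends and faces are alike.
- stone2: rubbing stone: plain dark grey flat slab 130 x 60 x 16 mm, about 0.28 kg, lying flat on the bench. Origin at the centre of the slab (8 mm above the bench when lying), x along the 130 mm, z through the 16 mm; ends and faces are alike.
- thick1_point (a point): the tip of thick1's point, 105 mm along its x axis from its origin; axes as the chisel
- thick2_point (a point): the tip of thick2's point, 105 mm along its x axis from its origin; axes as the chisel
- slim1_point (a point): the tip of slim1's point, 90 mm along its x axis from its origin; axes as the chisel
- slim2_point (a point): the tip of slim2's point, 90 mm along its x axis from its origin; axes as the chisel
- slim3_point (a point): the tip of slim3's point, 90 mm along its x axis from its origin; axes as the chisel
- slim4_point (a point): the tip of slim4's point, 90 mm along its x axis from its origin; axes as the chisel
- chisel_rack: fixed chisel rack: a plywood board 110 (x) x 300 (y) x 12 mm with two upright grey plates, 6 mm thick, 290 mm wide, tops 102 mm above the bench. Origin on the bench under the centre; +x points away from the robot, the way chisels are pushed in. Front plate at rack x -38 to -32 mm, rear plate at +32 to +38 mm; nothing stops a chisel behind it. Five round holes in a row.
- thick_hole (a point): centre of the mouth of the outermost 20.5 mm hole, for a thick chisel, on the robot's side of the front plate: rack x -38, y 112, z 70 mm; axes as chisel_rack. The second 20.5 mm hole lies 56 mm from it towards rack -y. The rear plate's holes lie straight behind, their far ends 76 mm from here along +x.
- slim_hole (a point): the same for the first 15 mm hole, for a slim chisel: rack x -38, y 0, z 70 mm. Two more 15 mm holes lie 56 and 112 mm from it towards rack -y. A thick chisel does not go into these.
- stone_rack: fixed plywood rack with two flat pigeonholes side by side, 100 (x) x 200 (y) x 57 mm high, open towards the robot. Origin on the bench under the centre; its +x axis points away from the robot, the way stones are slid in.
- slot1 (a point): middle of the lower edge of a pigeonhole's mouth, on its floor (rack x -50, y 48, z 30 mm); axes as stone_rack. The pigeonhole is 63 mm wide, 19 mm high and 92 mm deep to its solid back wall, so a stone that is fully home stands 38 mm out of the mouth. The roof is 8 mm thick.
- slot2 (a point): middle of the lower edge of a pigeonhole's mouth, on its floor (rack x -50, y -48, z 30 mm); axes as stone_rack. The pigeonhole is 63 mm wide, 19 mm high and 92 mm deep to its solid back wall, so a stone that is fully home stands 38 mm out of the mouth. The roof is 8 mm thick.
- block: bystander: rough pale stone block about 150 x 120 x 100 mm, at the left of the bench; leave alone
- hammer: bystander: hammer lying at the right of the bench; leave alone
- bottle: bystander: white plastic bottle 170 mm tall, 64 mm across, at the right of the racks; leave alone

How it is judged (in metres and radians):
At the end, for the whole second after the job is handed in: Each chisel present is level in a hole of its own size (within 0.15 rad and 12 mm of its axis), point 10 mm or more beyond the rear plate's far face, head 20 mm or more out in front; both stones are flat in a pigeonhole each, within 6 mm of the back and 0.08 rad of straight; all released, at rest (((x of thick1_point in the frame of chisel_rack between 0.048 and 0.152 m and y of thick1 in the frame of chisel_rack between 0.1 and 0.124 m and z of thick1 in the frame of chisel_rack between 0.058 and 0.082 m) or (x of thick1_point in the frame of chisel_rack between 0.048 and 0.152 m and y of thick1 in the frame of chisel_rack between 0.044 and 0.068 m and z of thick1 in the frame of chisel_rack between 0.058 and 0.082 m)) and angle between the x axis of each of thick1, thick2, slim1, slim2, slim3, slim4 and the x axis of chisel_rack, either way round below 0.15 rad and linear speed of each of thick1, thick2, slim1, slim2, slim3, slim4, stone1, stone2 below 0.02 m/s and ((x of thick2_point in the frame of chisel_rack between 0.048 and 0.152 m and y of thick2 in the frame of chisel_rack between 0.1 and 0.124 m and z of thick2 in the frame of chisel_rack between 0.058 and 0.082 m) or (x of thick2_point in the frame of chisel_rack between 0.048 and 0.152 m and y of thick2 in the frame of chisel_rack between 0.044 and 0.068 m and z of thick2 in the frame of chisel_rack between 0.058 and 0.082 m)) and ((x of slim1_point in the frame of chisel_rack between 0.048 and 0.122 m and y of slim1 in the frame of chisel_rack between -0.012 and 0.012 m and z of slim1 in the frame of chisel_rack between 0.058 and 0.082 m) or (x of slim1_point in the frame of chisel_rack between 0.048 and 0.122 m and y of slim1 in the frame of chisel_rack between -0.068 and -0.044 m and z of slim1 in the frame of chisel_rack between 0.058 and 0.082 m) or (x of slim1_point in the frame of chisel_rack between 0.048 and 0.122 m and y of slim1 in the frame of chisel_rack between -0.124 and -0.1 m and z of slim1 in the frame of chisel_rack between 0.058 and 0.082 m)) and ((x of slim2_point in the frame of chisel_rack between 0.048 and 0.122 m and y of slim2 in the frame of chisel_rack between -0.012 and 0.012 m and z of slim2 in the frame of chisel_rack between 0.058 and 0.082 m) or (x of slim2_point in the frame of chisel_rack between 0.048 and 0.122 m and y of slim2 in the frame of chisel_rack between -0.068 and -0.044 m and z of slim2 in the frame of chisel_rack between 0.058 and 0.082 m) or (x of slim2_point in the frame of chisel_rack between 0.048 and 0.122 m and y of slim2 in the frame of chisel_rack between -0.124 and -0.1 m and z of slim2 in the frame of chisel_rack between 0.058 and 0.082 m)) and ((x of slim3_point in the frame of chisel_rack between 0.048 and 0.122 m and y of slim3 in the frame of chisel_rack between -0.012 and 0.012 m and z of slim3 in the frame of chisel_rack between 0.058 and 0.082 m) or (x of slim3_point in the frame of chisel_rack between 0.048 and 0.122 m and y of slim3 in the frame of chisel_rack between -0.068 and -0.044 m and z of slim3 in the frame of chisel_rack between 0.058 and 0.082 m) or (x of slim3_point in the frame of chisel_rack between 0.048 and 0.122 m and y of slim3 in the frame of chisel_rack between -0.124 and -0.1 m and z of slim3 in the frame of chisel_rack between 0.058 and 0.082 m)) and ((x of slim4_point in the frame of chisel_rack between 0.048 and 0.122 m and y of slim4 in the frame of chisel_rack between -0.012 and 0.012 m and z of slim4 in the frame of chisel_rack between 0.058 and 0.082 m) or (x of slim4_point in the frame of chisel_rack between 0.048 and 0.122 m and y of slim4 in the frame of chisel_rack between -0.068 and -0.044 m and z of slim4 in the frame of chisel_rack between 0.058 and 0.082 m) or (x of slim4_point in the frame of chisel_rack between 0.048 and 0.122 m and y of slim4 in the frame of chisel_rack between -0.124 and -0.1 m and z of slim4 in the frame of chisel_rack between 0.058 and 0.082 m)) and ((x of stone1 in the frame of slot1 between 0.021 and 0.032 m and y of stone1 in the frame of slot1 between -0.006 and 0.006 m and z of stone1 in the frame of slot1 between 0.004 and 0.014 m) or (x of stone1 in the frame of slot2 between 0.021 and 0.032 m and y of stone1 in the frame of slot2 between -0.006 and 0.006 m and z of stone1 in the frame of slot2 between 0.004 and 0.014 m)) and angle between the x axis of each of stone1, stone2 and the x axis of stone_rack, either way round below 0.08 rad and ((x of stone2 in the frame of slot1 between 0.021 and 0.032 m and y of stone2 in the frame of slot1 between -0.006 and 0.006 m and z of stone2 in the frame of slot1 between 0.004 and 0.014 m) or (x of stone2 in the frame of slot2 between 0.021 and 0.032 m and y of stone2 in the frame of slot2 between -0.006 and 0.006 m and z of stone2 in the frame of slot2 between 0.004 and 0.014 m))); the robot touches nothing.
It fails at once if the stone block is moved more than 25 mm (distance of block from where it was at the start of the episode above 0.025 m).
It fails at once if the hammer is moved more than 25 mm (distance of hammer from where it was at the start of the episode above 0.025 m).
It fails at once if the plastic bottle is moved more than 25 mm (distance of bottle from where it was at the start of the episode above 0.025 m).
Of thick1, thick2, slim1, slim2 only 2 to 4 are there at a start; the rules pass over those that are not, and their reading is None.
Of slim3, slim4 only 1 to 1 are there at a start; the rules pass over those that are not, and their reading is None.
At some moment in a run one of thick1, thick2, slim1, slim2, stone1, stone2 may be knocked a few centimetres aside while the robot is not near it.
Once in a run the grip may slacken for a moment while it holds something.
It also fails if it takes over 210 s, if anything falls off the work surface, if the arm or the gripper's body presses on something with over 40 N, if the wrist force passes 120 N, or if a joint passes its speed limit or range.

ROBOT

A 6-joint arm with a two-finger parallel gripper is mounted at the origin on the work surface. World frame = base frame: x ahead of the robot, y to its left, z up, the work surface at z = 0. Lengths are in mm, angles in rad, forces in N, time in s.
With the tool pointing down it reaches from about 325 to 775 mm from the base axis. Payload 9.3 kg.
Tool frame: the origin (TCP) lies at the very end of the fingers, on their centre line; the grasp point (between the pads) lies 19 mm behind it; z points along the fingers, y is the line along which they close (so a half turn about z gives the same grasp; the last joint's range is limited). The gripper opens to 85 mm and grips with 20 to 120 N. Pads are 22 mm wide; open, the fingers measure 114 mm over their backs; the gripper's body (76 mm by 85 mm) begins 54 mm behind the grasp point. The pads swing forward as they close: fully open they stand 13 mm farther back than shut.
Start: joints at [0.963, 0.259, 0.021, 1.334, 0, 1.418], TCP at [241.606, 494.088, 231.279] pointing down, gripper open.
Joint ranges: [-3.04, 3.04], [-0.91, 1.82], [-1.04, 1.36], [-1.92, 1.95], [-1.52, 1.45], [-3.14, 3.14]. Speed limits (rad/s): [2.22, 2.22, 2.79, 3.14, 3.14, 3.14].

INTERFACE

Orientations are given as a unit quaternion [w, x, y, z].
In Python, from workcell import arm, imaging gives the robot as it stands.
- The arm moves only by the shell command python3 -m jog 'ROWS' [FORCE]. ROWS is JSON, a list of rows, each an object with "dp": the shift along the tool's x, y, z normalised to -1 to 1, where 1 is 0.3 m, a list of three; "delta_rot": the turn, a rotation vector about the tool's x, y, z normalised to -1 to 1, where 1 is 360 degrees, a list of three; "claw": the opening, from -1 (shut) to 1 (fully open). In form: [{"dp": [dx, dy, dz], "delta_rot": [rx, ry, rz], "claw": claw}, ...]. A call has 1 to 8 rows; each row is the pose to reach, as a shift and turn from the pose commanded when the call began, along the tool's axes at that moment, turning the shorter way round; what a row does not reach only later rows make up. A row lasts 1/12 s, in which the tool goes at most 41.7 mm and 7.16 degrees, less where a joint would pass 70% of its speed; a pose out of reach is approached as far as the arm can. A call with a number of a shift or a turn outside -1 to 1 is refused whole. A call with a gripper value outside its range is refused whole. The fingers move at their own pace and stop on an object; FORCE is the grip in N (left out, the last holds). Time passes only in rows, so rows that repeat a pose let the fingers close. It gives the time, the measured TCP pose, the force, the opening and the grip force at its end, in the units of the state.
- arm.state(): the state, without advancing time (a new reading comes with each control period).
- imaging.grab_frame(name): name is "scene" or "top"; returns a dict with "pixels" (384x512x3 uint8, red, green, blue), "range_z" (384x512 float32, mm along the optical axis (not along the pixel's ray), 0 where there is no reading), "fx", "fy", "cx", "cy" (pixels), "k1" (the pictures are not rectified: a ray, as slopes to the right and down, at radius r is drawn at 1 + k1 r^2 times it, then the intrinsics apply), "R" (3x3) and "t" (3): a world point X has camera coordinates R X + t. Camera axes: x right, y down, z forward; pixel columns grow to the right and rows downward; lengths in mm; the calibration is good to about 2 mm. A picture is of the moment at which its call begins.
- arm.close_job(): hands the job in; it is judged then, once.
The state is a dict: "time": time; "joint_positions": joint angles; "dq": joint speeds; "joint_efforts": joint torques, N m; "ee_pos": TCP position; "orientation": TCP orientation; "contact_force": force on the tool from outside, world axes, zero at the start; "torque": the same for the moment, N m; "grip_width": finger opening in mm; "gripper_force": force on a finger pad.
Only numpy, scipy, OpenCV 4.12 (cv2) and the standard library are available. Lean on these libraries where they do the work, as an engineer would, in place of code of your own. Each camera call takes 0.05 s, during which the arm holds its last target. There are 200 camera calls.

## Working session

There is one attempt and no reset: what is moved stays moved. The work goes in short steps, Python scripts to look and compute and a shell command to move; the robot and the scene stay as the last step left them, time stands still between calls to the robot, and variables do not carry over. Pictures are saved under pics/ and viewed, at most 14 in all, crops included, and the job is handed in when it is done.

```bash
ls; mkdir -p pics
cat > h.py <<'E'
import numpy as np, cv2
from workcell import arm, imaging
def grab(n,save=None):
    f=imaging.grab_frame(n)
    if save: cv2.imwrite(f'pics/{save}.png',f['pixels'][:,:,::-1])
    return f
def rays(f,uv):
    uv=np.asarray(uv,float).reshape(-1,1,2)
    K=np.array([[f['fx'],0,f['cx']],[0,f['fy'],f['cy']],[0,0,1]])
    d=cv2.undistortPoints(uv,K,np.array([f['k1'],0,0,0,0.]))[:,0]
    d=np.c_[d,np.ones(len(d))]
    R=np.array(f['R']);t=np.array(f['t'])
    return -R.T@t, d@R   # origin, dirs (per unit depth)
def onplane(f,uv,z):
    o,d=rays(f,uv); return o+d*((z-o[2])/d[:,2])[:,None]
def bydepth(f,uv):
    o,d=rays(f,uv); uv=np.asarray(uv).reshape(-1,2).astype(int)
    return o+d*f['range_z'][uv[:,1],uv[:,0]][:,None]
def cloud(f):
    v,u=np.mgrid[0:384,0:512]
    P=bydepth(f,np.c_[u.ravel(),v.ravel()]).reshape(384,512,3); P[f['range_z']==0]=np.nan
    return P
E
python3 - <<'E'
from h import *
a=grab('top','top0'); b=grab('scene','scene0')
for f in(a,b): print({k:np.round(f[k],3).tolist() for k in('fx','cx','cy','k1','R','t')}, (f['range_z']>0).mean())
s=arm.state();print(s)
im=np.hstack([a['pixels'],b['pixels']])[:,:,::-1]
E
```

```text
pics
{'fx': 375.611, 'cx': 254.117, 'cy': 192.658, 'k1': -0.002, 'R': [[-0.016, -1.0, 0.016], [-0.997, 0.015, -0.074], [0.074, -0.017, -0.997]], 't': [-22.105, 588.416, 1115.116]} 0.9960734049479166
{'fx': 488.72, 'cx': 260.179, 'cy': 186.267, 'k1': -0.163, 'R': [[0.869, 0.494, 0.002], [0.275, -0.479, -0.834], [-0.411, 0.725, -0.552]], 't': [-482.403, -112.875, 2060.051]} 0.9744466145833334
{'time': 0.1, 'joint_positions': array([9.63375069e-01, 2.59129233e-01, 2.08495829e-02, 1.33369365e+00,
       3.89359150e-05, 1.41826199e+00]), 'dq': array([ 0.00041492, -0.00070293,  0.00108107, -0.00146232,  0.0013272 ,
        0.00109197]), 'joint_efforts': array([ 5.18458997e-03, -5.56691408e+01,  3.45070374e+01,  1.15859119e-02,
       -1.07380999e-04, -4.77109381e-06]), 'ee_pos': array([241.46979836, 493.88846053, 230.73493454]), 'orientation': array([-2.36349771e-04,  2.25487535e-01,  9.74245875e-01, -5.39292925e-04]), 'contact_force': array([ 0.08363041,  0.10062345, -0.52173068]), 'torque': array([-0.03181012, -0.02572348, -0.03502508]), 'gripper_force': 0.0, 'grip_width': 85.27054412677468}
```

View pics/top0.png

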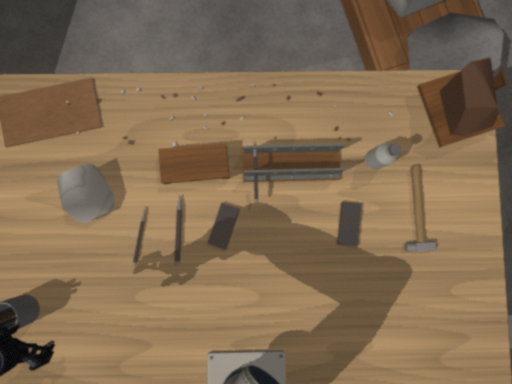

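View pics/scene0.png

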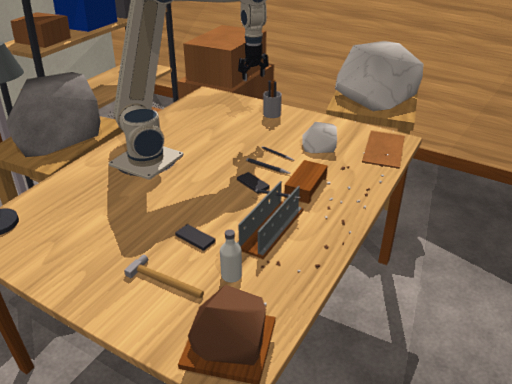

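The top view shows two dark chisels on the bench: one near (140,235), and a thicker one near (180,228) with its point up. It also shows stones at (224,226) and (349,223), and the stone rack at (194,162). The chisel rack is at (291,162), with a chisel in it at column 255. The hammer is at (420,210), the bottle at (385,153) and the block at (86,192). The scene view agrees: chisels near (275,160), stones at (252,183) and (195,236).

```bash
cat > m.py <<'E'
from h import *
def objs(f,name,pr=True):
    # dark grey low objects on the bench
    hsv=cv2.cvtColor(f['pixels'],cv2.COLOR_RGB2HSV); P=cloud(f)
    m=((hsv[:,:,1]<75)&(hsv[:,:,2]<135)).astype(np.uint8)
    ok=(P[:,:,0]>200)&(P[:,:,0]<800)&(np.abs(P[:,:,1])<450)&(P[:,:,2]<160)&(P[:,:,2]>-20)
    m=m*ok.astype(np.uint8)
    n,l,s,c=cv2.connectedComponentsWithStats(m)
    out=[]
    for i in range(1,n):
        if s[i,4]<60: continue
        pts=np.argwhere(l==i)[:,::-1].astype(float)
        z=np.nanmedian(P[l==i][:,2])
        r=cv2.minAreaRect(onplane(f,pts,z)[:,:2].astype(np.float32))
        out.append((r,z,s[i,4]))
        if pr: print(name,s[i,:4],s[i,4],'ctr',np.round(r[0],1),'size',np.round(r[1],1),'ang',round(r[2],1),'z',round(float(z),1))
    return out
E
python3 - <<'E'
from m import *
f=grab('top'); g=grab('scene')
objs(f,'top'); objs(g,'scene')
P=cloud(f); 
print('bench z', np.nanmedian(P[280:300,100:130,2]), np.nanmedian(P[120:130,250:350,2]))
Q=cloud(g)
print('scene bench z', np.nanmedian(Q[250:280,80:120,2]))
# rack clouds: combine, height map by x/y
for nm,C in(('top',P),('scene',Q)):
    C=C.reshape(-1,3); C=C[np.isfinite(C[:,0])]
    for lo,hi in((85,115),(40,65)):
        s=C[(C[:,2]>lo)&(C[:,2]<hi)&(C[:,0]>420)&(C[:,0]<750)&(abs(C[:,1])<330)]
        s=s[(s[:,1]>-170)]
        print(nm,lo,len(s), np.round(np.percentile(s,[1,25,50,75,99],axis=0),0).tolist() if len(s) else '')
# chisel details in top
for (u0,u1,v0,v1) in((125,155,200,270),(168,195,190,270),(245,265,140,205)):
    hsv=cv2.cvtColor(f['pixels'],cv2.COLOR_RGB2HSV)[v0:v1,u0:u1]
    print(u0); 
    for v in range(0,v1-v0,6):
        print(v+v0,hsv[v,:,1].tolist(),'|',np.round(P[v0+v,u0:u1,2]).astype(int).tolist() if u0==245 else '')
big=cv2.resize(f['pixels'][130:275,120:360,::-1],None,fx=3.3,fy=3.3,interpolation=cv2.INTER_CUBIC);cv2.imwrite('pics/t1.png',big)
big=cv2.resize(g['pixels'][135:265,170:340,::-1],None,fx=4.6,fy=4.6,interpolation=cv2.INTER_CUBIC);cv2.imwrite('pics/s1.png',big)
E
```

```text
top [244 143 103  60] 1833 ctr [ 646.7 -153.2] size [173.9 297.9] ang 1.1 z 64.0
top [364 143  34  26] 378 ctr [ 684.7 -398.9] size [61.1 95.8] ang 25.7 z 79.9
top [ 83 163  31  56] 1150 ctr [602.8 436.5] size [156.9  89.2] ang 23.4 z 55.8
top [175 196   7  69] 278 ctr [479.8 199.5] size [ 13.3 204.2] ang 87.7 z 15.1
top [338 202  23  44] 823 ctr [ 490.3 -318.9] size [ 59.8 128.7] ang 82.4 z 15.7
top [209 204  30  45] 784 ctr [489.9  63.4] size [ 56.5 127.4] ang 70.8 z 15.8
top [133 208  13  58] 163 ctr [462.  317.3] size [  9.7 173.5] ang 79.5 z 10.6
scene [305 140  31  13] 141 ctr [607.5 428.1] size [132.5 104.5] ang 22.2 z 24.6
scene [246 158  42  15] 123 ctr [473.2 193.9] size [ 22.1 196.5] ang 86.9 z 13.0
scene [237 172  64  83] 2413 ctr [ 654.  -106.1] size [224.2 475.4] ang 32.4 z 51.7
scene [176 224  39  26] 506 ctr [ 490.9 -327.2] size [ 65.8 137. ] ang 82.2 z 15.3
scene [220 237  22  45] 637 ctr [ 685.3 -406.8] size [ 62.6 195. ] ang 35.8 z 68.4
bench z -0.0006225277578550958 -0.08654440967916344
scene bench z 0.6895912866514209
top 85 353 [[641.0, -168.0, 86.0], [644.0, -1
[... 5467 characters left out ...]
, 14]
182 [113, 111, 111, 111, 111, 109, 108, 110, 100, 72, 40, 44, 86, 102, 108, 107, 113, 112, 110, 111] | [2, 5, -3, 1, -4, -4, 2, -4, -1, 65, 65, 67, 64, -1, -2, 4, 1, 0, 5, -4]
188 [104, 105, 105, 104, 104, 105, 105, 102, 95, 77, 39, 43, 87, 99, 106, 104, 103, 105, 104, 104] | [2, -4, -6, 0, -3, 1, 1, 0, -1, 3, 64, 65, 65, 1, -1, 2, 0, 3, 1, 1]
194 [104, 103, 105, 106, 106, 105, 103, 104, 100, 86, 51, 35, 72, 96, 103, 105, 105, 105, 104, 103] | [1, 1, -1, 2, -2, -3, -3, 2, 2, -2, 61, 59, 62, 1, -3, -1, -1, -1, 2, -1]
200 [104, 107, 106, 102, 104, 105, 106, 104, 99, 80, 43, 29, 55, 93, 101, 105, 106, 105, 104, 105] | [-3, -1, -3, 1, -1, 0, -1, -4, 1, 0, 55, 60, 55, -3, 3, 1, 0, 0, 1, -1]
```

View pics/t1.png

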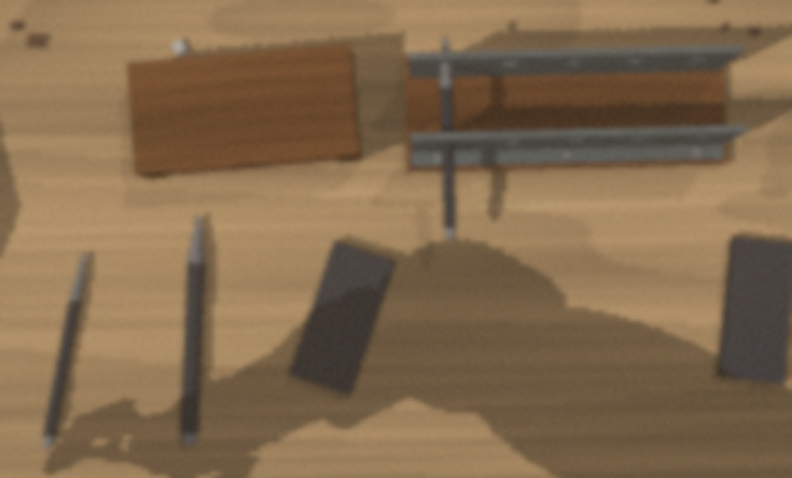

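View pics/s1.png

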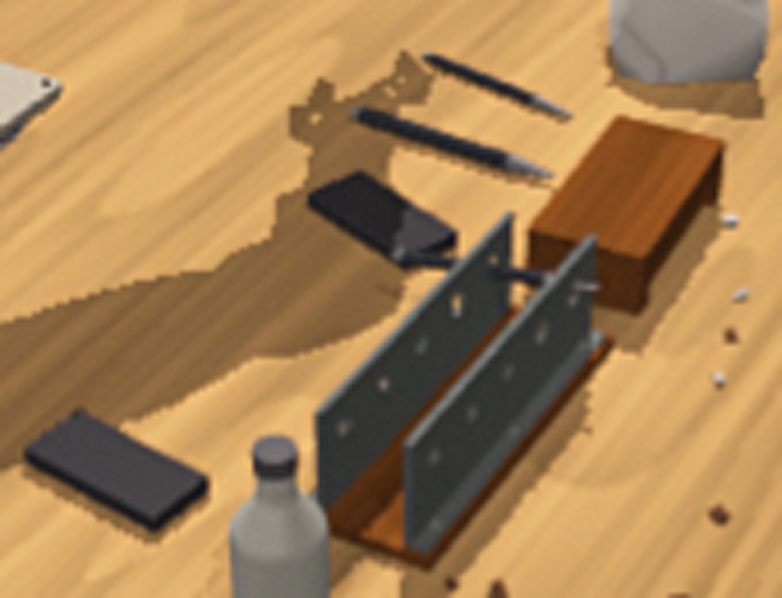

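The crops show the slim chisel in the outermost (+y) hole, about column 448 of the top crop, with its head towards the robot. Both bench chisels point away from the robot: the slim one runs (48,440)→(85,255) and the thick one (190,440)→(200,215). The stones are tilted by roughly 20° and 8°. All five rear-plate holes are visible in the scene crop.

```bash
cat > meas.py <<'E'
from h import *
def fitline(x,y):
    k=np.ones(len(x),bool)
    for _ in range(4):
        p=np.polyfit(x[k],y[k],1); r=y-np.polyval(p,x); k=abs(r)<2.5*max(np.std(r[k]),.5)
    return p
def things(f):
    hsv=cv2.cvtColor(f['pixels'],cv2.COLOR_RGB2HSV); P=cloud(f)
    m=((hsv[:,:,1]<78)&(hsv[:,:,2]<150))
    m=(m&(P[:,:,0]>300)&(P[:,:,0]<590)&(P[:,:,1]<430)&(P[:,:,1]>-375)&(P[:,:,2]<30)).astype(np.uint8)
    n,l,s,c=cv2.connectedComponentsWithStats(m,connectivity=8)
    for i in range(1,n):
        if s[i,4]<40: continue
        pts=np.argwhere(l==i)[:,::-1].astype(float)
        z=np.nanpercentile(P[l==i][:,2],60)
        W=onplane(f,pts,z*.75 if s[i,4]<400 else z)[:,:2]
        r=cv2.minAreaRect(W.astype(np.float32)); c0=np.array(r[0])
        d=np.linalg.svd(W-W.mean(0),full_matrices=False)[2][0]; d*=np.sign(d[0])
        a=(W-W.mean(0))@d
        print('  obj n',s[i,4],'ctr',np.round(c0,1),'mean',np.round(W.mean(0),1),'size',np.round(r[1],0),'yaw %.1f'%np.degrees(np.arctan2(d[1],d[0])),'len %.0f'%np.ptp(a),'lo',np.round(W.mean(0)+d*a.min()),'z %.1f'%z)
def racks(f):
    P=cloud(f).reshape(-1,3); P=P[np.isfinite(P[:,0])]
    s=P[(P[:,2]>94)&(P[:,2]<110)&(P[:,0]>560)&(P[:,0]<760)&(P[:,1]>-340)&(P[:,1]<60)]
    fr=s[s[:,0]<680]; re=s[s[:,0]>680]
    for nm,q in(('front',fr),('rear',re)):
        p=fitline(q[:,1],q[:,0]); print('  plate',nm,len(q),'yaw %.2f'%np.degrees(-np.arctan(p[0])),'x at y=-150: %.1f'%np.polyval(p,-150),'y',np.round(np.percentile(q[:,1],[0.3,99.7]),1),'z %.1f'%np.median(q[:,2]),'x spread',np.round(np.percentile(q[:,0]-np.polyval(p,q[:,1]),[3,97]),1))
    q=P[(P[:,2]>50)&(P[:,2]<65)&(P[:,1]>40)&(P[:,1]<280)&(P[:,0]>600)&(P[:,0]<760)]
    r=cv2.minAreaRect(q[:,:2].astype(np.float32)); print('  stonerack',np.round(r[0],1),np.round(r[1],1),'%.2f'%r[2],'z %.1f'%np.median(q[:,2]))
if __name__=='__main__':
    for n in('top','scene'):
        f=grab(n); print(n); things(f); racks(f)
E
python3 meas.py
python3 - <<'E'
from h import *
f=grab('top')
# stone rack from brown colour at z=57 & chisel in rack
hsv=cv2.cvtColor(f['pixels'],cv2.COLOR_RGB2HSV)
m=((hsv[:,:,1]>120)&(hsv[:,:,2]<170)).astype(np.uint8); m[:135]=0;m[190:]=0;m[:,:150]=0;m[:,237:]=0
c=max(cv2.findContours(m,cv2.RETR_EXTERNAL,cv2.CHAIN_APPROX_NONE)[0],key=cv2.contourArea)
W=onplane(f,c[:,0],57)[:,:2]; r=cv2.minAreaRect(W.astype(np.float32)); print('stonerack colour',r, cv2.boxPoints(r).round(1).tolist())
P=cloud(f)
for v in range(144,206,3):
    z=P[v,248:264,2]; x=P[v,248:264]; k=(z>50)&(z<90)
    if k.sum()>=2 and k.sum()<6: print(v,np.round(x[k].mean(0),1),k.sum())
E
```

```text
top
  obj n 103 ctr [559.1 407. ] mean [565.4 404.9] size [24. 59.] yaw -5.6 len 59 lo [529. 408.] z 21.2
  obj n 296 ctr [479.7 200.1] mean [476.1 200.2] size [ 14. 205.] yaw -2.3 len 205 lo [377. 204.] z 15.6
  obj n 832 ctr [ 490.2 -318.9] mean [ 489.9 -318.8] size [ 60. 129.] yaw -7.3 len 129 lo [ 426. -311.] z 16.0
  obj n 799 ctr [489.8  63. ] mean [489.8  63.1] size [ 57. 127.] yaw -19.1 len 127 lo [430.  84.] z 16.5
  obj n 180 ctr [463.4 318. ] mean [461.2 318.3] size [ 10. 177.] yaw -10.6 len 177 lo [376. 334.] z 10.4
  plate front 253 yaw 0.57 x at y=-150: 645.3 y [-291.7   -5.2] z 101.3 x spread [-2.9  3.2]
  plate rear 262 yaw 0.52 x at y=-150: 715.0 y [-290.9   -3.3] z 101.5 x spread [-2.8  3.6]
  stonerack [678.2 147.2] [101.2 200.9] 4.19 z 56.9
scene
  obj n 70 ctr [562.7 406.3] mean [565.6 405.7] size [49. 69.] yaw -53.1 len 74 lo [542. 437.] z 20.8
  obj n 56 ctr [458.5 315. ] mean [457.2 314.8] size [ 14. 163.] yaw -11.5 len 163 lo [379. 331.] z 9.8
  obj n 130 ctr [470.9 198. ] mean [468.6 197. ] size [ 22. 197.] yaw -3.3 len 197 lo [372. 203.] z 13.6
  obj n 317 
[... 424 characters left out ...]
15.1] 4.91 z 57.1
stonerack colour ((675.801025390625, 146.44692993164062), (105.9156723022461, 202.3189697265625), 4.134522914886475) [[615.7000122070312, 243.5], [630.2999877929688, 41.70000076293945], [735.9000244140625, 49.400001525878906], [721.2999877929688, 251.1999969482422]]
144 [725.4 -33.7  78.7] 2
153 [699.4 -34.8  76.6] 3
156 [690.7 -36.1  75.9] 4
159 [682.  -36.   75.5] 4
162 [673.4 -35.9  74.1] 4
165 [664.8 -35.7  73.1] 4
168 [656.  -35.6  73.1] 4
177 [630.2 -35.3  68.5] 4
180 [621.7 -35.2  66.2] 4
183 [612.9 -35.   65.7] 4
186 [604.  -36.3  66.9] 3
189 [595.6 -36.3  62.4] 3
192 [587.1 -36.2  58.8] 3
195 [578.3 -37.5  58.7] 4
198 [569.5 -37.4  58.4] 4
201 [561.  -35.9  54.4] 3
```

```bash
cat > to.py <<'E'
# to.py x y z yaw_deg pitch_deg : TCP target; prints the shift/turn in tool axes & jog units from the measured pose
import sys,numpy as np
from scipy.spatial.transform import Rotation as Ro
from workcell import arm
def cur():
    s=arm.state(); q=np.array(s['orientation']); return s,np.array(s['ee_pos']),Ro.from_quat(q[[1,2,3,0]])
def go(x,y,z,a=0.,p=0.):
    s,P,R=cur()
    T=Ro.from_euler('z',a,degrees=True)*Ro.from_euler('y',p,degrees=True)*Ro.from_matrix([[-1,0,0],[0,1,0],[0,0,-1]])
    d=R.inv().apply(np.array([x,y,z])-P); r=(R.inv()*T).as_rotvec(degrees=True)
    print('dp',np.round(d/300,4).tolist(),'rot',np.round(r/360,4).tolist(),'rows %.1f'%max(np.linalg.norm(d)/41.7,np.linalg.norm(r)/7.16),
     '| t %.1f at'%s['time'],np.round(P,1),'w %.1f gf %.0f F'%(s['grip_width'],s['gripper_force']),np.round(s['contact_force'],1),'q6 %.2f'%s['joint_positions'][5])
if __name__=='__main__': go(*map(float,sys.argv[1:]))
E
python3 to.py 585 -36 160 0.5 0
```

```text
dp [-1.8045, -1.0843, 0.2374] rot [-0.0, -0.0, -0.0738] rows 15.2 | t 0.3 at [241.6 494.  231.1] w 85.6 gf 0 F [ 0.2 -0.5 -0.2] q6 1.42
```

```bash
python3 -m jog '[{"dp":[-0.9,-0.54,0.1],"delta_rot":[0,0,-0.0738],"claw":0},{"dp":[-0.9,-0.54,0.1],"delta_rot":[0,0,-0.0738],"claw":0},{"dp":[-0.9,-0.54,0.1],"delta_rot":[0,0,-0.0738],"claw":0},{"dp":[-0.9,-0.54,0.1],"delta_rot":[0,0,-0.0738],"claw":0},{"dp":[-0.9,-0.54,0.1],"delta_rot":[0,0,-0.0738],"claw":0},{"dp":[-0.9,-0.54,0.1],"delta_rot":[0,0,-0.0738],"claw":0},{"dp":[-0.9,-0.54,0.1],"delta_rot":[0,0,-0.0738],"claw":0},{"dp":[-0.9,-0.54,0.1],"delta_rot":[0,0,-0.0738],"claw":0}]' 40; python3 to.py 585 -36 160 0.5 0
```

```text
time: 1.02
ee_pos: [413.6, 228.1, 201.3]
orientation: [0.0, -0.005, 1.0, 0.0]
contact_force: [1.5, 0.9, 0.4]
grip_width: 42.7
gripper_force: 0.0
dp [-0.5631, -0.8856, 0.1379] rot [0.0, 0.0001, 0.0001] rows 7.6 | t 1.0 at [413.6 228.1 201.3] w 42.7 gf 0 F [1.5 0.9 0.4] q6 0.32
```

```bash
python3 -m jog '[{"dp":[-0.563,-0.885,0.138],"delta_rot":[0,0,0],"claw":0},{"dp":[-0.563,-0.885,0.138],"delta_rot":[0,0,0],"claw":0},{"dp":[-0.563,-0.885,0.138],"delta_rot":[0,0,0],"claw":0},{"dp":[-0.563,-0.885,0.138],"delta_rot":[0,0,0],"claw":0},{"dp":[-0.563,-0.885,0.138],"delta_rot":[0,0,0],"claw":0},{"dp":[-0.563,-0.885,0.138],"delta_rot":[0,0,0],"claw":0},{"dp":[-0.563,-0.885,0.138],"delta_rot":[0,0,0],"claw":0},{"dp":[-0.563,-0.885,0.138],"delta_rot":[0,0,0],"claw":0}]'; python3 to.py 583 -36.5 34 0.5 0
```

```text
time: 1.68
ee_pos: [585.8, -37.6, 159.0]
orientation: [0.0, -0.003, 1.0, -0.0]
contact_force: [0.0, -0.3, -0.2]
grip_width: 43.0
gripper_force: 0.0
dp [0.0094, 0.0039, 0.4166] rot [-0.0001, 0.0, -0.0003] rows 3.0 | t 1.7 at [585.8 -37.6 159. ] w 43.0 gf 0 F [ 0.  -0.3 -0.2] q6 -0.21
```

```bash
python3 -m jog '[{"dp":[0.0094,0.004,0.28],"delta_rot":[0,0,0],"claw":0},{"dp":[0.0094,0.004,0.28],"delta_rot":[0,0,0],"claw":0},{"dp":[0.0094,0.004,0.28],"delta_rot":[0,0,0],"claw":0},{"dp":[0.0094,0.004,0.4166],"delta_rot":[0,0,0],"claw":0},{"dp":[0.0094,0.004,0.4166],"delta_rot":[0,0,0],"claw":0}]'
python3 -m jog '[{"dp":[0,0,0],"delta_rot":[0,0,0],"claw":-0.4},{"dp":[0,0,0],"delta_rot":[0,0,0],"claw":-0.4},{"dp":[0,0,0],"delta_rot":[0,0,0],"claw":-1},{"dp":[0,0,0],"delta_rot":[0,0,0],"claw":-1},{"dp":[0,0,0],"delta_rot":[0,0,0],"claw":-1},{"dp":[0,0,0],"delta_rot":[0,0,0],"claw":-1}]' 60
python3 - <<'E'
from h import *
g=grab('scene','g1'); f=grab('top')
c=cv2.resize(g['pixels'][130:250,200:340,::-1],None,fx=4,fy=4,interpolation=cv2.INTER_CUBIC);cv2.imwrite('pics/g1.png',c)
E
python3 to.py 583 -36.5 51 0.5 7
```

```text
time: 2.1
ee_pos: [579.0, -32.3, 31.3]
orientation: [-0.003, -0.005, 1.0, 0.001]
contact_force: [-0.3, 0.5, -0.9]
grip_width: 42.6
gripper_force: 0.0
time: 2.6
ee_pos: [582.8, -33.2, 36.9]
orientation: [0.002, -0.004, 1.0, -0.001]
contact_force: [0.8, -1.1, 7.3]
grip_width: 9.3
gripper_force: 58.6
dp [-0.0006, -0.0109, -0.047] rot [-0.0002, 0.0201, 0.0] rows 1.0 | t 2.7 at [582.8 -33.2  36.9] w 9.4 gf 59 F [ 0.8 -1.7  8.2] q6 -0.21
```

View pics/g1.png

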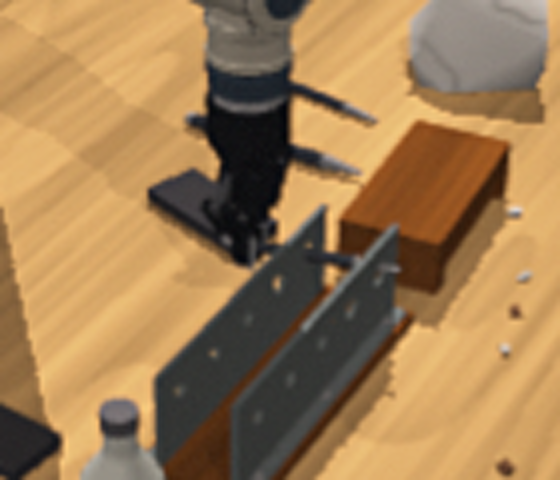

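The picture shows the gripper holding the head end of the slim chisel at about (262,245), with the bar still through both plates and its tip near (398,268).

```bash
python3 -m jog '[{"dp":[0,0,0],"delta_rot":[0,0,0],"claw":-1},{"dp":[0,0,0],"delta_rot":[0,0,0],"claw":-1},{"dp":[0,0,0],"delta_rot":[0,0,0],"claw":-1},{"dp":[0,0,0],"delta_rot":[0,0,0],"claw":-1}]'; python3 to.py 583 -36.5 51 0.5 7
python3 - <<'E'
from h import *
f=grab('top');P=cloud(f)
for v in range(144,182,4):
    z=P[v,246:268,2]; x=P[v,246:268]; k=(z>50)&(z<90)
    if 2<=k.sum()<6: print(v,np.round(x[k].mean(0),1),k.sum())
E
```

```text
time: 3.03
ee_pos: [582.8, -33.3, 36.9]
orientation: [0.002, -0.004, 1.0, -0.0]
contact_force: [0.7, -1.0, 7.9]
grip_width: 9.3
gripper_force: 58.7
dp [-0.0007, -0.0109, -0.0471] rot [-0.0002, 0.02, -0.0] rows 1.0 | t 3.0 at [582.8 -33.3  36.9] w 9.3 gf 59 F [ 0.7 -1.   7.9] q6 -0.21
144 [724.8 -33.7  81.8] 2
152 [701.9 -34.8  79.2] 2
```

```bash
python3 -m jog '[{"dp":[0,-0.005,-0.02],"delta_rot":[0,0.01,0],"claw":-1},{"dp":[0,-0.0105,-0.045],"delta_rot":[0,0.0195,0],"claw":-1},{"dp":[0,-0.0105,-0.045],"delta_rot":[0,0.0195,0],"claw":-1},{"dp":[0,-0.0105,-0.045],"delta_rot":[0,0.0195,0],"claw":-1},{"dp":[0,-0.0105,-0.045],"delta_rot":[0,0.0195,0],"claw":-1},{"dp":[0,-0.0105,-0.045],"delta_rot":[0,0.0195,0],"claw":-1}]';python3 to.py 460 -36.5 52 0.5 7
python3 - <<'E'
from h import *
f=grab('top');P=cloud(f)
for v in range(144,182,4):
    z=P[v,246:268,2]; x=P[v,246:268]; k=(z>50)&(z<90)
    if 2<=k.sum()<6: print(v,np.round(x[k].mean(0),1),k.sum())
E
```

```text
time: 3.58
ee_pos: [580.7, -35.7, 48.1]
orientation: [-0.061, -0.005, 0.998, -0.0]
contact_force: [0.3, -0.6, -1.5]
grip_width: 9.0
gripper_force: 58.1
dp [0.401, 0.0011, 0.036] rot [0.0, -0.0, 0.0001] rows 2.9 | t 3.6 at [580.7 -35.7  48.1] w 9.0 gf 58 F [ 0.3 -0.6 -1.5] q6 -0.20
```

```bash
python3 -m jog '[{"dp":[0.1,0,0.009],"delta_rot":[0,0,0],"claw":-1},{"dp":[0.2,0,0.018],"delta_rot":[0,0,0],"claw":-1},{"dp":[0.3,0,0.027],"delta_rot":[0,0,0],"claw":-1},{"dp":[0.43,0,0.039],"delta_rot":[0,0,0],"claw":-1},{"dp":[0.43,0,0.039],"delta_rot":[0,0,0],"claw":-1},{"dp":[0.43,0,0.039],"delta_rot":[0,0,0],"claw":-1},{"dp":[0.43,0,0.039],"delta_rot":[0,0,0],"claw":-1}]';python3 to.py 460 -149 52 0.5 7
cat > chis.py <<'E'
# profile of held chisel: python chis.py y  -> points above bench near y, x between grip and rack
from h import *
import sys
y0=float(sys.argv[1]); x0=float(sys.argv[2]); x1=float(sys.argv[3]); zn=float(sys.argv[4]) if len(sys.argv)>4 else 70
for n in('top','scene'):
    f=grab(n);P=cloud(f).reshape(-1,3)
    hsv=cv2.cvtColor(f['pixels'],cv2.COLOR_RGB2HSV).reshape(-1,3)
    k=(abs(P[:,1]-y0)<14)&(P[:,0]>x0)&(P[:,0]<x1)&(P[:,2]>zn-28)&(P[:,2]<zn+28)
    q=P[k]
    if len(q)<6: print(n,len(q)); continue
    b=np.polyfit(q[:,0],q[:,2],1);a=np.polyfit(q[:,0],q[:,1],1)
    print(n,len(q),'x',q[:,0].min().round(1),q[:,0].max().round(1),'yaw %.1f'%np.degrees(np.arctan(a[0])),'pitch-up %.1f'%np.degrees(np.arctan(b[0])),'y,z at x0+40',np.polyval(a,x0+40).round(1),np.polyval(b,x0+40).round(1),'at x1',np.polyval(a,q[:,0].max()).round(1),np.polyval(b,q[:,0].max()).round(1),'res z',np.std(q[:,2]-np.polyval(b,q[:,0])).round(1))
E
python3 chis.py -35 510 640; python3 meas.py | grep -A7 top
```

```text
time: 4.22
ee_pos: [452.5, -37.3, 53.1]
orientation: [-0.06, -0.004, 0.998, -0.0]
contact_force: [0.2, -0.4, -0.1]
grip_width: 9.1
gripper_force: 58.2
dp [-0.0221, -0.3726, 0.0011] rot [-0.0001, 0.0003, -0.0] rows 2.7 | t 4.2 at [452.5 -37.3  53.1] w 9.1 gf 58 F [ 0.2 -0.4 -0.1] q6 -0.25
top 31 x 574.0 608.8 yaw 1.9 pitch-up -3.4 y,z at x0+40 -39.5 79.8 at x1 -37.5 76.2 res z 2.0
scene 70 x 511.4 636.6 yaw 1.3 pitch-up -0.0 y,z at x0+40 -41.5 75.9 at x1 -39.7 75.9 res z 4.3
top
  obj n 105 ctr [559.3 408.1] mean [565.7 405.5] size [26. 58.] yaw -6.6 len 60 lo [529. 410.] z 20.5
  obj n 309 ctr [479.6 200. ] mean [473.1 200.6] size [ 15. 205.] yaw -2.6 len 205 lo [377. 205.] z 15.1
  obj n 817 ctr [ 490.8 -317.9] mean [ 490.9 -318.3] size [ 60. 128.] yaw -6.8 len 128 lo [ 427. -311.] z 16.3
  obj n 863 ctr [492.9  61.1] mean [488.   61.8] size [ 69. 137.] yaw -18.2 len 138 lo [429.  81.] z 16.4
  obj n 177 ctr [463.4 317.7] mean [460.8 318.3] size [ 10. 177.] yaw -10.5 len 177 lo [376. 334.] z 10.4
  plate front 254 yaw 0.65 x at y=-150: 645.3 y [-292.    -5.2] z 101.6 x spread [-2.8  3.2]
  plate rear 259 yaw 0.51 x at y=-150: 715.0 y [-291.3   -3.3] z 101.4 x spread [-2.7  3.3]
```

```bash
python3 -m jog '[{"dp":[0,-0.13,0],"delta_rot":[0,0,0],"claw":-1},{"dp":[0,-0.26,0],"delta_rot":[0,0,0],"claw":-1},{"dp":[0,-0.373,0.001],"delta_rot":[0,0,0],"claw":-1},{"dp":[0,-0.373,0.001],"delta_rot":[0,0,0],"claw":-1},{"dp":[0,-0.373,0.001],"delta_rot":[0,0,0],"claw":-1},{"dp":[0,-0.373,0.001],"delta_rot":[0,0,0],"claw":-1}]';python3 to.py 460 -149 52 0.5 7
python3 chis.py -148 510 635
python3 - <<'E'
from h import *
f=grab('top','t2'); g=grab('scene')
a=cv2.resize(f['pixels'][140:240,235:345,::-1],None,fx=4,fy=4,interpolation=cv2.INTER_CUBIC)
b=cv2.resize(g['pixels'][150:250,200:310,::-1],None,fx=4,fy=4,interpolation=cv2.INTER_CUBIC)
cv2.imwrite('pics/t2.png',np.hstack([a,b])[:, :800] if 0 else cv2.resize(np.hstack([a,b]),(800,364)))
E
```

```text
time: 4.92
ee_pos: [453.0, -148.9, 51.9]
orientation: [-0.062, -0.004, 0.998, 0.0]
contact_force: [-0.2, 0.2, -1.5]
grip_width: 9.5
gripper_force: 58.8
dp [-0.0232, -0.0004, -0.0034] rot [0.0001, -0.0002, -0.0001] rows 0.2 | t 4.9 at [ 453.  -148.9   51.9] w 9.5 gf 59 F [-0.2  0.2 -1.5] q6 -0.46
top 109 x 512.1 610.8 yaw -1.7 pitch-up 0.0 y,z at x0+40 -148.6 76.0 at x1 -150.4 76.0 res z 2.4
scene 72 x 510.3 605.4 yaw 0.1 pitch-up 0.7 y,z at x0+40 -152.5 74.6 at x1 -152.4 75.3 res z 3.2
```

View pics/t2.png

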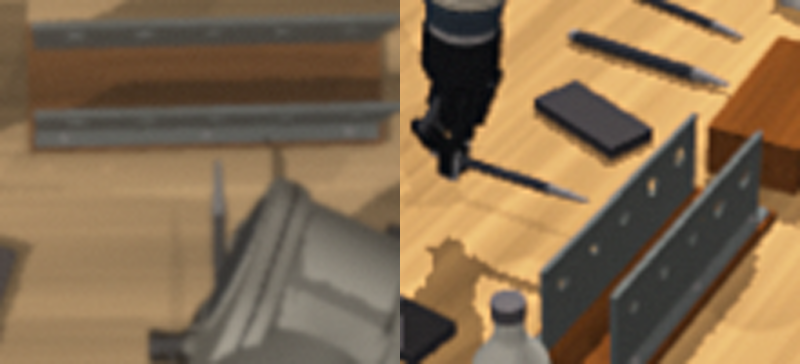

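The left half (top view) shows the chisel held straight in front of the middle hole, tip at (218,165), with the front plate at row 125. The right half (scene view) shows it level with its tip at (585,200), and the front-plate holes between (562,284) and (680,155).

```bash
python3 - <<'E'
from h import *
g=grab('scene')
# refine holes: bright/dark blobs vs plate; use pixel guesses
for X,L in((648,[(492,260),(458,303),(421,345),(384,384),(345,428)]),(718,[(541,330),(507,372),(473,415),(433,457)])):
    uv=np.array(L)/4.6+[170,135]-0.4
    o,d=rays(g,uv); p=o+d*((X-o[0])/d[:,0])[:,None]; print(X,p[:,1:].round(1).tolist())
E
python3 to.py 575 -149 51 0.5 7
```

```text
648 [[-47.8, 85.2], [-101.4, 77.9], [-157.4, 74.7], [-210.8, 74.3], [-264.6, 71.3]]
718 [[-102.5, 78.9], [-155.9, 75.2], [-206.9, 70.8], [-264.3, 73.4]]
dp [-0.4039, -0.0071, -0.0454] rot [-0.0, -0.0001, 0.0003] rows 2.9 | t 5.2 at [ 453.1 -148.1   52.3] w 9.2 gf 59 F [-0.   1.2 -1.8] q6 -0.47
```

```bash
python3 -m jog '[{"dp":[-0.05,0,-0.006],"delta_rot":[0,0,0],"claw":-1},{"dp":[-0.1,0,-0.012],"delta_rot":[0,0,0],"claw":-1},{"dp":[-0.14,0,-0.016],"delta_rot":[0,0,0],"claw":-1},{"dp":[-0.17,0,-0.019],"delta_rot":[0,0,0],"claw":-1},{"dp":[-0.2,0,-0.023],"delta_rot":[0,0,0],"claw":-1},{"dp":[-0.2,0,-0.023],"delta_rot":[0,0,0],"claw":-1}]';python3 to.py 575 -149 51.5 0.5 7;python3 chis.py -148 565 635;python3 chis.py -148 650 710
```

```text
time: 5.67
ee_pos: [514.7, -148.3, 51.7]
orientation: [-0.061, -0.005, 0.998, -0.0]
contact_force: [-0.6, -0.4, -0.8]
grip_width: 9.4
gripper_force: 58.8
dp [-0.1994, -0.0044, -0.0239] rot [-0.0, 0.0001, 0.0002] rows 1.4 | t 5.7 at [ 514.7 -148.3   51.7] w 9.4 gf 59 F [-0.6 -0.4 -0.8] q6 -0.42
top 32 x 602.0 633.8 yaw -9.8 pitch-up 0.2 y,z at x0+40 -143.8 76.7 at x1 -148.8 76.8 res z 2.2
scene 52 x 565.2 618.4 yaw 0.4 pitch-up 1.0 y,z at x0+40 -151.9 74.1 at x1 -151.7 74.3 res z 3.9
top 12 x 653.8 669.0 yaw -1.1 pitch-up 1.6 y,z at x0+40 -149.6 75.5 at x1 -149.2 74.9 res z 1.7
scene 8 x 652.9 667.4 yaw 7.5 pitch-up 9.5 y,z at x0+40 -147.9 80.2 at x1 -150.8 76.5 res z 2.8
```

```bash
python3 -m jog '[{"dp":[-0.05,-0.001,-0.006],"delta_rot":[0,0,0],"claw":-1},{"dp":[-0.1,-0.002,-0.012],"delta_rot":[0,0,0],"claw":-1},{"dp":[-0.15,-0.002,-0.018],"delta_rot":[0,0,0],"claw":-1},{"dp":[-0.2,-0.002,-0.024],"delta_rot":[0,0,0],"claw":-1},{"dp":[-0.25,-0.002,-0.03],"delta_rot":[0,0,0],"claw":-1},{"dp":[-0.25,-0.002,-0.03],"delta_rot":[0,0,0],"claw":-1}]';python3 to.py 592 -149 51.5 0.5 7;python3 chis.py -148 650 760
```

```text
time: 6.37
ee_pos: [590.5, -148.6, 51.3]
orientation: [-0.061, -0.005, 0.998, -0.0]
contact_force: [-0.6, 0.3, -1.6]
grip_width: 9.2
gripper_force: 59.1
dp [-0.0049, -0.0013, -0.0012] rot [-0.0, 0.0001, 0.0001] rows 0.0 | t 6.4 at [ 590.5 -148.6   51.3] w 9.2 gf 59 F [-0.6  0.3 -1.6] q6 -0.37
top 29 x 712.2 746.2 yaw -18.2 pitch-up 16.5 y,z at x0+40 -132.4 59.6 at x1 -150.8 76.3 res z 12.0
scene 101 x 650.1 742.6 yaw 2.2 pitch-up -1.5 y,z at x0+40 -151.5 73.6 at x1 -149.4 72.2 res z 10.8
```

```bash
python3 -m jog '[{"dp":[0,0,0],"delta_rot":[0,0,0],"claw":0},{"dp":[0,0,0],"delta_rot":[0,0,0],"claw":0},{"dp":[0,0,0],"delta_rot":[0,0,0],"claw":0},{"dp":[0.02,0,-0.13],"delta_rot":[0,0,0],"claw":0},{"dp":[0.04,0,-0.26],"delta_rot":[0,0,0],"claw":0},{"dp":[0.05,0,-0.37],"delta_rot":[0,0,0],"claw":0},{"dp":[0.05,0,-0.37],"delta_rot":[0,0,0],"claw":0}]'; python3 to.py 430 202 120 -2.5 0
```

```text
time: 7.05
ee_pos: [589.4, -149.3, 170.9]
orientation: [-0.056, -0.004, 0.998, -0.002]
contact_force: [-0.1, 0.3, 0.6]
grip_width: 42.9
gripper_force: 0.0
dp [0.4991, 1.1763, 0.2228] rot [-0.0011, -0.018, 0.0083] rows 9.3 | t 7.0 at [ 589.4 -149.3  170.9] w 42.9 gf 0 F [-0.1  0.3  0.6] q6 -0.37
```

```bash
python3 -m jog '[{"dp":[0.42,1,0.15],"delta_rot":[-0.001,-0.018,0.0083],"claw":0},{"dp":[0.42,1,0.15],"delta_rot":[-0.001,-0.018,0.0083],"claw":0},{"dp":[0.42,1,0.15],"delta_rot":[-0.001,-0.018,0.0083],"claw":0},{"dp":[0.42,1,0.15],"delta_rot":[-0.001,-0.018,0.0083],"claw":0},{"dp":[0.42,1,0.15],"delta_rot":[-0.001,-0.018,0.0083],"claw":0},{"dp":[0.42,1,0.15],"delta_rot":[-0.001,-0.018,0.0083],"claw":0},{"dp":[0.42,1,0.15],"delta_rot":[-0.001,-0.018,0.0083],"claw":0},{"dp":[0.42,1,0.15],"delta_rot":[-0.001,-0.018,0.0083],"claw":0}]'
python3 to.py 430 202 120 -2.5 0; python3 meas.py | grep -A7 top; python3 chis.py -148 560 640;python3 chis.py -148 650 760
```

```text
time: 7.72
ee_pos: [452.9, 151.7, 134.5]
orientation: [-0.004, 0.022, 1.0, 0.002]
contact_force: [0.7, 0.4, -0.3]
grip_width: 42.4
gripper_force: 0.0
dp [0.0831, 0.1641, 0.0496] rot [0.0005, -0.0014, -0.0001] rows 1.4 | t 7.7 at [452.9 151.7 134.5] w 42.4 gf 0 F [ 0.7  0.4 -0.3] q6 0.19
top
  obj n 105 ctr [558.9 407.4] mean [566.1 405.2] size [26. 61.] yaw -6.3 len 60 lo [529. 409.] z 21.8
  obj n 111 ctr [544.  200.5] mean [539.5 197.7] size [18. 76.] yaw -3.8 len 76 lo [506. 200.] z 14.7
  obj n 796 ctr [ 490.3 -318.3] mean [ 489.7 -318.4] size [ 59. 127.] yaw -8.2 len 128 lo [ 427. -309.] z 16.1
  obj n 808 ctr [489.   63.6] mean [488.9  63.3] size [ 58. 129.] yaw -18.5 len 129 lo [428.  84.] z 16.6
  obj n 55 ctr [524.3 306.7] mean [521.2 306.9] size [10. 53.] yaw -11.0 len 53 lo [498. 311.] z 10.2
  plate front 247 yaw 0.59 x at y=-150: 645.3 y [-291.6   -5.1] z 101.7 x spread [-2.9  3.2]
  plate rear 258 yaw 0.58 x at y=-150: 715.0 y [-291.3   -3.3] z 101.6 x spread [-2.7  3.4]
top 98 x 567.1 639.8 yaw -1.2 pitch-up 1.9 y,z at x0+40 -148.2 70.7 at x1 -149.0 72.0 res z 2.5
scene 47 x 565.8 618.2 yaw -1.3 pitch-up 5.0 y,z at x0+40 -152.4 69.9 at x1 -152.8 71.5 res z 3.3
top 116 x 653.8 743.6 yaw 0.6 pitch-up -0.5 y,z at x0+40 -147.8 73.1 at x1 -147.3 72.7 res z 9.3
scene 99 x 651.1 740.4 yaw 3.7 pitch-up -0.6 y,z at x0+40 -151.9 72.4 at x1 -148.7 71.8 res z 11.6
```

```bash
python3 -m jog '[{"dp":[0.083,0.164,0.05],"delta_rot":[0.0005,-0.0014,0],"claw":0},{"dp":[0.083,0.164,0.15],"delta_rot":[0.0005,-0.0014,0],"claw":0},{"dp":[0.083,0.164,0.26],"delta_rot":[0.0005,-0.0014,0],"claw":0},{"dp":[0.083,0.164,0.34],"delta_rot":[0.0005,-0.0014,0],"claw":0},{"dp":[0.083,0.164,0.38],"delta_rot":[0.0005,-0.0014,0],"claw":0},{"dp":[0.083,0.164,0.38],"delta_rot":[0.0005,-0.0014,0],"claw":0},{"dp":[0.083,0.164,0.38],"delta_rot":[0.0005,-0.0014,0],"claw":0}]'
python3 to.py 430 202 3.5 -2.5 0
```

```text
time: 8.6
ee_pos: [431.1, 199.9, 20.5]
orientation: [-0.001, 0.023, 1.0, -0.0]
contact_force: [-1.0, -0.1, 0.9]
grip_width: 42.9
gripper_force: 0.0
dp [0.0038, 0.007, 0.0567] rot [-0.0001, -0.0003, -0.0003] rows 0.4 | t 8.6 at [431.1 199.9  20.5] w 42.9 gf 0 F [-1.  -0.1  0.9] q6 0.30
```

```bash
python3 -m jog '[{"dp":[0.004,0.007,0.03],"delta_rot":[0,0,0],"claw":0},{"dp":[0.004,0.007,0.055],"delta_rot":[0,0,0],"claw":0},{"dp":[0.004,0.007,0.055],"delta_rot":[0,0,0],"claw":0},{"dp":[0.004,0.007,0.055],"delta_rot":[0,0,0],"claw":-1},{"dp":[0.004,0.007,0.055],"delta_rot":[0,0,0],"claw":-1},{"dp":[0.004,0.007,0.055],"delta_rot":[0,0,0],"claw":-1},{"dp":[0.004,0.007,0.055],"delta_rot":[0,0,0],"claw":-1},{"dp":[0.004,0.007,0.055],"delta_rot":[0,0,0],"claw":-1}]' 80
python3 to.py 430 202 65 -2.5 0
```

```text
time: 9.27
ee_pos: [429.7, 203.1, 4.8]
orientation: [0.0, 0.022, 1.0, -0.0]
contact_force: [-2.9, -1.2, 5.6]
grip_width: 13.4
gripper_force: 78.6
dp [-0.0013, -0.0036, -0.2006] rot [-0.0001, 0.0, -0.0] rows 1.4 | t 9.3 at [429.7 203.1   4.8] w 13.4 gf 79 F [-2.9 -1.2  5.6] q6 0.31
```

```bash
python3 -m jog '[{"dp":[0,0,-0.1],"delta_rot":[0,0,0],"claw":-1},{"dp":[0,0,-0.2],"delta_rot":[0,0,0],"claw":-1},{"dp":[0,0,-0.2],"delta_rot":[0,0,0],"claw":-1},{"dp":[0,0,-0.2],"delta_rot":[0,0,0],"claw":-1},{"dp":[0,0,-0.2],"delta_rot":[0,0,0],"claw":-1}]'
python3 to.py 470 -37.4 65 0.5 0; python3 chis.py 200 490 600 70
```

```text
time: 9.68
ee_pos: [429.0, 203.1, 63.7]
orientation: [-0.001, 0.022, 1.0, -0.0]
contact_force: [-0.2, -0.8, -3.8]
grip_width: 13.1
gripper_force: 79.1
dp [-0.1713, -0.7949, -0.0043] rot [-0.0001, -0.0002, -0.0083] rows 5.9 | t 9.7 at [429.  203.1  63.7] w 13.1 gf 79 F [-0.2 -0.8 -3.8] q6 0.31
top 165 x 491.8 584.0 yaw -2.6 pitch-up -3.4 y,z at x0+40 197.4 70.9 at x1 194.9 67.7 res z 3.0
scene 70 x 490.5 578.7 yaw 0.4 pitch-up -1.9 y,z at x0+40 193.5 68.2 at x1 193.8 66.6 res z 4.6
```

```bash
python3 -m jog '[{"dp":[-0.03,-0.14,-0.01],"delta_rot":[0,0,-0.0083],"claw":-1},{"dp":[-0.17,-0.795,-0.015],"delta_rot":[0,0,-0.0083],"claw":-1},{"dp":[-0.17,-0.795,-0.015],"delta_rot":[0,0,-0.0083],"claw":-1},{"dp":[-0.17,-0.795,-0.015],"delta_rot":[0,0,-0.0083],"claw":-1},{"dp":[-0.17,-0.795,-0.015],"delta_rot":[0,0,-0.0083],"claw":-1},{"dp":[-0.17,-0.795,-0.015],"delta_rot":[0,0,-0.0083],"claw":-1},{"dp":[-0.17,-0.795,-0.015],"delta_rot":[0,0,-0.0083],"claw":-1},{"dp":[-0.17,-0.795,-0.015],"delta_rot":[0,0,-0.0083],"claw":-1}]'
python3 -m jog '[{"dp":[0,0,0],"delta_rot":[0,0,0],"claw":-1},{"dp":[0,0,0],"delta_rot":[0,0,0],"claw":-1},{"dp":[0,0,0],"delta_rot":[0,0,0],"claw":-1}]'
python3 to.py 470 -37.4 65 0.5 0; python3 chis.py -37 515 577 70;python3 chis.py -37 515 635 70
```

```text
time: 10.45
ee_pos: [469.7, -39.2, 67.5]
orientation: [-0.001, -0.002, 1.0, 0.0]
contact_force: [-0.0, 1.0, -2.7]
grip_width: 13.1
gripper_force: 79.4
time: 10.7
ee_pos: [469.6, -36.2, 68.4]
orientation: [-0.001, -0.005, 1.0, 0.0]
contact_force: [0.2, -0.5, -3.9]
grip_width: 13.1
gripper_force: 79.4
dp [-0.0013, -0.0041, 0.0112] rot [0.0, -0.0002, 0.0003] rows 0.1 | t 10.7 at [469.6 -36.2  68.4] w 13.1 gf 79 F [ 0.2 -0.5 -3.9] q6 -0.27
top 84 x 528.1 574.3 yaw 2.0 pitch-up 0.2 y,z at x0+40 -35.6 77.4 at x1 -34.9 77.4 res z 2.2
scene 73 x 515.6 576.3 yaw -0.4 pitch-up -0.7 y,z at x0+40 -40.9 74.1 at x1 -41.1 73.8 res z 5.1
top 153 x 528.0 624.0 yaw 0.9 pitch-up -3.1 y,z at x0+40 -35.9 77.2 at x1 -34.8 73.4 res z 2.7
scene 109 x 518.5 616.8 yaw 1.2 pitch-up -1.5 y,z at x0+40 -40.7 74.3 at x1 -39.4 72.7 res z 4.5
```

```bash
python3 -m jog '[{"dp":[0,-0.007,-0.002],"delta_rot":[0,0,0.001],"claw":-1},{"dp":[-0.05,-0.007,-0.002],"delta_rot":[0,0,0.001],"claw":-1},{"dp":[-0.1,-0.007,-0.002],"delta_rot":[0,0,0.001],"claw":-1},{"dp":[-0.15,-0.007,-0.002],"delta_rot":[0,0,0.001],"claw":-1},{"dp":[-0.19,-0.007,-0.002],"delta_rot":[0,0,0.001],"claw":-1},{"dp":[-0.23,-0.007,-0.002],"delta_rot":[0,0,0.001],"claw":-1},{"dp":[-0.23,-0.007,-0.002],"delta_rot":[0,0,0.001],"claw":-1},{"dp":[-0.23,-0.007,-0.002],"delta_rot":[0,0,0.001],"claw":-1}]'
python3 to.py 602 -37.4 68 0.5 0; python3 chis.py -37 575 635 70;python3 chis.py -37 650 708 70
```

```text
time: 11.57
ee_pos: [539.1, -38.6, 69.0]
orientation: [-0.001, -0.001, 1.0, 0.0]
contact_force: [1.4, 0.7, -2.9]
grip_width: 13.1
gripper_force: 79.4
dp [-0.2096, 0.0034, 0.003] rot [0.0, -0.0002, -0.0009] rows 1.5 | t 11.6 at [539.1 -38.6  69. ] w 13.1 gf 79 F [ 1.4  0.7 -2.9] q6 -0.23
top 0
scene 48 x 576.2 621.5 yaw 2.4 pitch-up 1.3 y,z at x0+40 -41.8 75.8 at x1 -41.5 76.0 res z 4.1
top 54 x 652.2 694.5 yaw 0.3 pitch-up -7.5 y,z at x0+40 -37.7 71.5 at x1 -37.7 70.9 res z 2.9
scene 33 x 650.6 688.1 yaw -0.8 pitch-up -2.0 y,z at x0+40 -42.9 73.2 at x1 -42.8 73.3 res z 3.7
```

Inside the front hole with no load; continue.

```bash
python3 -m jog '[{"dp":[-0.05,0.003,0.002],"delta_rot":[0,0,0],"claw":-1},{"dp":[-0.1,0.003,0.002],"delta_rot":[0,0,0],"claw":-1},{"dp":[-0.15,0.003,0.002],"delta_rot":[0,0,0],"claw":-1},{"dp":[-0.19,0.003,0.002],"delta_rot":[0,0,0],"claw":-1},{"dp":[-0.22,0.003,0.002],"delta_rot":[0,0,0],"claw":-1},{"dp":[-0.22,0.003,0.002],"delta_rot":[0,0,0],"claw":-1},{"dp":[-0.22,0.003,0.002],"delta_rot":[0,0,0],"claw":-1}]'
python3 to.py 602 -37.4 68 0.5 0; python3 chis.py -37 720 790 70
```

```text
time: 12.35
ee_pos: [604.8, -37.8, 68.5]
orientation: [-0.0, -0.001, 1.0, -0.0]
contact_force: [-0.2, 1.3, -2.9]
grip_width: 12.8
gripper_force: 79.4
dp [0.0093, 0.0014, 0.0016] rot [-0.0001, -0.0002, -0.001] rows 0.1 | t 12.3 at [604.8 -37.8  68.5] w 12.8 gf 79 F [-0.2  1.3 -2.9] q6 -0.20
top 16 x 740.6 759.4 yaw 4.8 pitch-up 1.2 y,z at x0+40 -36.7 72.9 at x1 -36.7 72.9 res z 2.0
scene 35 x 720.4 757.2 yaw 7.3 pitch-up -4.6 y,z at x0+40 -37.9 70.8 at x1 -38.3 71.0 res z 3.9
```

```bash
python3 -m jog '[{"dp":[0,0,0],"delta_rot":[0,0,0],"claw":0},{"dp":[0,0,0],"delta_rot":[0,0,0],"claw":0},{"dp":[0,0,0],"delta_rot":[0,0,0],"claw":0},{"dp":[0,0,-0.13],"delta_rot":[0,0,0],"claw":0},{"dp":[0,0,-0.24],"delta_rot":[0,0,0],"claw":0},{"dp":[0.2,0.18,-0.24],"delta_rot":[0,0,0.02],"claw":0},{"dp":[0.4,0.4,-0.24],"delta_rot":[0,0,0.03],"claw":0},{"dp":[0.4,0.4,-0.24],"delta_rot":[0,0,0.03],"claw":0}]'
python3 to.py 405.5 328.5 110 -10.5 0
```

```text
time: 13.12
ee_pos: [515.2, 50.1, 141.3]
orientation: [0.001, 0.096, 0.995, -0.0]
contact_force: [1.2, 1.6, 0.3]
grip_width: 42.6
gripper_force: 0.0
dp [0.5364, 0.8412, 0.1035] rot [-0.0, 0.0002, -0.0014] rows 7.2 | t 13.1 at [515.2  50.1 141.3] w 42.6 gf 0 F [1.2 1.6 0.3] q6 0.13
```

```bash
python3 -m jog '[{"dp":[0.536,0.841,0.103],"delta_rot":[0,0,0],"claw":0},{"dp":[0.536,0.841,0.103],"delta_rot":[0,0,0],"claw":0},{"dp":[0.536,0.841,0.103],"delta_rot":[0,0,0],"claw":0},{"dp":[0.536,0.841,0.103],"delta_rot":[0,0,0],"claw":0},{"dp":[0.536,0.841,0.103],"delta_rot":[0,0,0],"claw":0},{"dp":[0.536,0.841,0.103],"delta_rot":[0,0,0],"claw":0},{"dp":[0.536,0.841,0.103],"delta_rot":[0,0,0],"claw":0},{"dp":[0.536,0.841,0.103],"delta_rot":[0,0,0],"claw":0}]'
python3 meas.py | grep obj; python3 chis.py -37 720 790 70; python3 chis.py -37 560 635 70
python3 to.py 405.5 328.5 15 -10.5 0
```

```text
time: 13.78
ee_pos: [402.2, 331.6, 109.6]
orientation: [-0.0, 0.091, 0.996, 0.0]
contact_force: [-0.9, -0.7, 0.7]
grip_width: 42.7
gripper_force: 0.0
  obj n 105 ctr [558.9 406.1] mean [565.  405.3] size [23. 60.] yaw -7.6 len 60 lo [529. 410.] z 21.5
  obj n 806 ctr [ 490.8 -318.9] mean [ 491.  -318.6] size [ 61. 127.] yaw -7.5 len 127 lo [ 428. -310.] z 16.3
  obj n 796 ctr [489.4  63.4] mean [488.2  63.3] size [ 58. 126.] yaw -19.3 len 126 lo [430.  84.] z 16.4
  obj n 163 ctr [472. 316.] mean [468.7 316.8] size [ 11. 159.] yaw -10.6 len 159 lo [394. 331.] z 10.3
  obj n 70 ctr [564.1 407.2] mean [565.1 406.2] size [48. 69.] yaw -52.1 len 75 lo [540. 438.] z 20.5
  obj n 53 ctr [458.6 315.2] mean [458.  314.8] size [ 13. 163.] yaw -11.5 len 163 lo [379. 331.] z 9.9
  obj n 279 ctr [488.9  57.1] mean [482.2  63.2] size [ 68. 139.] yaw -10.7 len 143 lo [420.  75.] z 16.3
  obj n 507 ctr [ 491.9 -328.7] mean [ 494.  -328.7] size [ 66. 136.] yaw -8.0 len 135 lo [ 425. -319.] z 15.5
top 25 x 722.0 747.0 yaw 3.4 pitch-up -7.7 y,z at x0+40 -31.2 74.1 at x1 -32.0 75.9 res z 2.7
scene 20 x 720.6 742.7 yaw 25.8 pitch-up -16.4 y,z at x0+40 -20.7 67.6 at x1 -29.0 72.7 res z 2.6
top 142 x 560.0 633.0 yaw 2.6 pitch-up 4.6 y,z at x0+40 -38.2 70.6 at x1 -36.7 73.3 res z 2.6
scene 60 x 560.7 614.7 yaw 1.8 pitch-up 6.0 y,z at x0+40 -43.2 67.9 at x1 -42.7 69.5 res z 4.2
dp [0.0008, 0.007, 0.3168] rot [-0.0001, -0.0, -0.0007] rows 2.3 | t 14.1 at [405.3 326.4 110. ] w 42.5 gf 0 F [-0.5  0.4 -0.7] q6 0.70
```

```bash
python3 -m jog '[{"dp":[0,0.007,0.13],"delta_rot":[0,0,0],"claw":0},{"dp":[0,0.007,0.25],"delta_rot":[0,0,0],"claw":0},{"dp":[0,0.007,0.315],"delta_rot":[0,0,0],"claw":0},{"dp":[0,0.007,0.315],"delta_rot":[0,0,0],"claw":0},{"dp":[0,0.007,0.315],"delta_rot":[0,0,0],"claw":0},{"dp":[0,0.007,0.315],"delta_rot":[0,0,0],"claw":0}]'
python3 to.py 405.5 328.5 3 -10.5 0
```

```text
time: 14.58
ee_pos: [406.3, 329.3, 16.6]
orientation: [0.0, 0.094, 0.996, 0.0]
contact_force: [0.3, 0.3, -0.5]
grip_width: 42.4
gripper_force: 0.0
dp [0.0021, -0.003, 0.0454] rot [0.0001, 0.0001, -0.0007] rows 0.3 | t 14.6 at [406.3 329.3  16.6] w 42.4 gf 0 F [ 0.3  0.3 -0.5] q6 0.71
```

```bash
python3 -m jog '[{"dp":[0.002,-0.002,0.025],"delta_rot":[0,0,0],"claw":0},{"dp":[0.002,-0.002,0.046],"delta_rot":[0,0,0],"claw":0},{"dp":[0.002,-0.002,0.046],"delta_rot":[0,0,0],"claw":0},{"dp":[0.002,-0.002,0.046],"delta_rot":[0,0,0],"claw":-1},{"dp":[0.002,-0.002,0.046],"delta_rot":[0,0,0],"claw":-1},{"dp":[0.002,-0.002,0.046],"delta_rot":[0,0,0],"claw":-1},{"dp":[0.002,-0.002,0.046],"delta_rot":[0,0,0],"claw":-1},{"dp":[0.002,-0.002,0.046],"delta_rot":[0,0,0],"claw":-1}]' 80
python3 to.py 405 328 68 -10.5 0
```

```text
time: 15.25
ee_pos: [404.4, 329.2, 2.0]
orientation: [-0.0, 0.093, 0.996, 0.0]
contact_force: [-1.7, -0.8, 6.1]
grip_width: 7.8
gripper_force: 78.6
dp [-0.0026, -0.0036, -0.2201] rot [0.0, -0.0, -0.0004] rows 1.6 | t 15.2 at [404.4 329.2   2. ] w 7.8 gf 79 F [-1.7 -0.8  6.1] q6 0.71
```

```bash
python3 -m jog '[{"dp":[0,0,-0.12],"delta_rot":[0,0,0],"claw":-1},{"dp":[0,0,-0.25],"delta_rot":[0,0,0],"claw":-1},{"dp":[0,0,-0.38],"delta_rot":[0,0,0],"claw":-1},{"dp":[0,0,-0.43],"delta_rot":[0,0,0],"claw":-1},{"dp":[0,0,-0.43],"delta_rot":[0,0,0],"claw":-1}]'
python3 to.py 455 -205.4 125 0.5 0
```

```text
time: 15.67
ee_pos: [406.1, 330.2, 134.5]
orientation: [0.003, 0.093, 0.996, 0.002]
contact_force: [0.3, 0.5, -1.2]
grip_width: 7.5
gripper_force: 78.8
dp [-0.4902, -1.7244, 0.0268] rot [0.0006, 0.0008, -0.031] rows 12.9 | t 15.7 at [406.1 330.2 134.5] w 7.5 gf 79 F [ 0.3  0.5 -1.2] q6 0.71
```

```bash
python3 -m jog '[{"dp":[-0.03,-0.1,0.02],"delta_rot":[0,0,-0.01],"claw":-1},{"dp":[-0.28,-0.985,0.02],"delta_rot":[0,0,-0.031],"claw":-1},{"dp":[-0.28,-0.985,0.02],"delta_rot":[0,0,-0.031],"claw":-1},{"dp":[-0.28,-0.985,0.02],"delta_rot":[0,0,-0.031],"claw":-1},{"dp":[-0.28,-0.985,0.02],"delta_rot":[0,0,-0.031],"claw":-1},{"dp":[-0.28,-0.985,0.02],"delta_rot":[0,0,-0.031],"claw":-1},{"dp":[-0.28,-0.985,0.02],"delta_rot":[0,0,-0.031],"claw":-1},{"dp":[-0.28,-0.985,0.02],"delta_rot":[0,0,-0.031],"claw":-1}]'
python3 to.py 455 -205.4 125 0.5 0
```

```text
time: 16.33
ee_pos: [431.5, 20.5, 123.5]
orientation: [-0.001, -0.004, 1.0, -0.0]
contact_force: [1.5, -0.3, -1.6]
grip_width: 7.8
gripper_force: 78.9
dp [-0.0725, -0.7536, -0.0047] rot [-0.0001, -0.0003, -0.0002] rows 5.4 | t 16.3 at [431.5  20.5 123.5] w 7.8 gf 79 F [ 1.5 -0.3 -1.6] q6 -0.15
```

```bash
python3 -m jog '[{"dp":[-0.072,-0.753,-0.005],"delta_rot":[0,0,0],"claw":-1},{"dp":[-0.072,-0.753,-0.005],"delta_rot":[0,0,0],"claw":-1},{"dp":[-0.072,-0.753,-0.005],"delta_rot":[0,0,0],"claw":-1},{"dp":[-0.072,-0.753,-0.005],"delta_rot":[0,0,0],"claw":-1},{"dp":[-0.072,-0.753,-0.005],"delta_rot":[0,0,0],"claw":-1},{"dp":[-0.072,-0.753,-0.005],"delta_rot":[0,0,0],"claw":-1},{"dp":[-0.072,-0.753,0.1],"delta_rot":[0,0,0],"claw":-1},{"dp":[-0.072,-0.753,0.18],"delta_rot":[0,0,0],"claw":-1}]'
python3 -m jog '[{"dp":[0,0,0],"delta_rot":[0,0,0],"claw":-1},{"dp":[0,0,0],"delta_rot":[0,0,0],"claw":-1},{"dp":[0,0,0],"delta_rot":[0,0,0],"claw":-1},{"dp":[0,0,0],"delta_rot":[0,0,0],"claw":-1}]'
python3 to.py 455 -205.4 67 0.5 0;python3 chis.py -205 490 555 70;python3 chis.py -205 490 635 70
```

```text
time: 17.0
ee_pos: [455.5, -204.2, 68.6]
orientation: [-0.0, -0.003, 1.0, -0.0]
contact_force: [-0.1, -0.2, -2.4]
grip_width: 7.5
gripper_force: 78.9
time: 17.33
ee_pos: [456.5, -202.7, 71.8]
orientation: [0.0, -0.005, 1.0, -0.001]
contact_force: [0.5, -0.3, -0.5]
grip_width: 7.8
gripper_force: 78.9
dp [0.005, -0.0091, 0.0159] rot [-0.0002, 0.0001, 0.0001] rows 0.1 | t 17.3 at [ 456.5 -202.7   71.8] w 7.8 gf 79 F [ 0.5 -0.3 -0.5] q6 -0.59
top 93 x 491.1 554.5 yaw 1.9 pitch-up -1.6 y,z at x0+40 -201.3 78.4 at x1 -200.5 77.7 res z 2.7
scene 56 x 490.7 555.0 yaw 1.5 pitch-up -1.3 y,z at x0+40 -206.6 78.1 at x1 -205.9 77.5 res z 3.0
top 146 x 491.1 606.8 yaw 0.6 pitch-up -1.3 y,z at x0+40 -201.5 78.8 at x1 -200.7 77.1 res z 2.9
scene 92 x 490.2 605.5 yaw 1.5 pitch-up -0.9 y,z at x0+40 -206.0 77.4 at x1 -204.0 76.2 res z 3.5
```

```bash
python3 -m jog '[{"dp":[0,-0.0085,0.01],"delta_rot":[0,0,0.002],"claw":-1},{"dp":[0,-0.0085,0.01],"delta_rot":[0,0,0.002],"claw":-1},{"dp":[0,-0.0085,0.01],"delta_rot":[0,0,0.002],"claw":-1},{"dp":[0,-0.0085,0.01],"delta_rot":[0,0,0.002],"claw":-1}]'
python3 to.py 455 -205.4 67 0.5 0;python3 chis.py -205 490 570 70;python3 chis.py -205 490 635 70;python3 chis.py -149 570 639 70
```

```text
time: 17.87
ee_pos: [455.7, -205.1, 67.5]
orientation: [-0.0, 0.002, 1.0, -0.0]
contact_force: [0.3, 0.1, -0.8]
grip_width: 7.6
gripper_force: 78.9
dp [0.0024, -0.0009, 0.0017] rot [-0.0, -0.0001, -0.002] rows 0.1 | t 17.9 at [ 455.7 -205.1   67.5] w 7.6 gf 79 F [ 0.3  0.1 -0.8] q6 -0.59
top 115 x 490.9 569.1 yaw 1.3 pitch-up -0.0 y,z at x0+40 -204.8 74.5 at x1 -204.0 74.5 res z 2.6
scene 72 x 491.2 568.1 yaw 0.8 pitch-up -0.9 y,z at x0+40 -209.5 73.4 at x1 -209.0 72.8 res z 3.5
top 146 x 491.0 606.9 yaw -0.1 pitch-up -1.8 y,z at x0+40 -204.9 74.6 at x1 -205.1 72.2 res z 2.6
scene 95 x 490.3 606.0 yaw 1.0 pitch-up -1.3 y,z at x0+40 -210.0 73.6 at x1 -208.7 71.9 res z 3.6
top 94 x 570.2 637.5 yaw -0.8 pitch-up 3.3 y,z at x0+40 -148.2 71.6 at x1 -148.6 73.3 res z 2.3
scene 43 x 571.9 618.9 yaw 0.6 pitch-up 1.0 y,z at x0+40 -151.6 69.8 at x1 -151.5 69.9 res z 3.6
```

```bash
python3 -m jog '[{"dp":[-0.04,0,-0.003],"delta_rot":[0,0,0],"claw":-1},{"dp":[-0.08,0,-0.003],"delta_rot":[0,0,0],"claw":-1},{"dp":[-0.12,0,-0.003],"delta_rot":[0,0,0],"claw":-1},{"dp":[-0.16,0,-0.003],"delta_rot":[0,0,0],"claw":-1},{"dp":[-0.2,0,-0.003],"delta_rot":[0,0,0],"claw":-1},{"dp":[-0.22,0,-0.003],"delta_rot":[0,0,0],"claw":-1},{"dp":[-0.22,0,-0.003],"delta_rot":[0,0,0],"claw":-1},{"dp":[-0.22,0,-0.003],"delta_rot":[0,0,0],"claw":-1}]'
python3 to.py 602 -205.6 67.8 0.3 0; python3 chis.py -205 575 635 70;python3 chis.py -205 650 708 70
```

```text
time: 18.83
ee_pos: [521.4, -205.2, 68.2]
orientation: [-0.001, 0.002, 1.0, -0.0]
contact_force: [-0.8, 0.5, -1.4]
grip_width: 7.7
gripper_force: 78.9
dp [-0.2686, -0.0003, 0.0008] rot [-0.0, -0.0002, -0.0014] rows 1.9 | t 18.8 at [ 521.4 -205.2   68.2] w 7.7 gf 79 F [-0.8  0.5 -1.4] q6 -0.52
top 77 x 577.4 633.4 yaw -1.5 pitch-up 0.2 y,z at x0+40 -206.0 75.3 at x1 -206.5 75.3 res z 2.5
scene 41 x 578.6 621.0 yaw -0.2 pitch-up 1.8 y,z at x0+40 -210.3 75.1 at x1 -210.3 75.2 res z 3.2
top 15 x 653.4 671.0 yaw 2.2 pitch-up -2.9 y,z at x0+40 -204.4 71.2 at x1 -205.1 72.2 res z 1.7
scene 12 x 651.7 670.4 yaw 3.1 pitch-up -0.9 y,z at x0+40 -206.7 72.1 at x1 -207.8 72.4 res z 4.0
```

```bash
python3 -m jog '[{"dp":[-0.05,0,0],"delta_rot":[0,0,0],"claw":-1},{"dp":[-0.1,0,0],"delta_rot":[0,0,0],"claw":-1},{"dp":[-0.15,0,0],"delta_rot":[0,0,0],"claw":-1},{"dp":[-0.2,0,0],"delta_rot":[0,0,0],"claw":-1},{"dp":[-0.25,0,0],"delta_rot":[0,0,0],"claw":-1},{"dp":[-0.29,0,0],"delta_rot":[0,0,0],"claw":-1},{"dp":[-0.29,0,0],"delta_rot":[0,0,0],"claw":-1},{"dp":[-0.29,0,0],"delta_rot":[0,0,0],"claw":-1}]'
python3 to.py 602 -205.6 67.8 0.3 0; python3 chis.py -205 725 790 70
```

```text
time: 19.7
ee_pos: [608.5, -205.5, 68.0]
orientation: [-0.001, 0.002, 1.0, 0.0]
contact_force: [0.8, 0.9, -1.2]
grip_width: 7.7
gripper_force: 78.9
dp [0.0218, -0.0003, 0.0008] rot [0.0, -0.0002, -0.0014] rows 0.2 | t 19.7 at [ 608.5 -205.5   68. ] w 7.7 gf 79 F [ 0.8  0.9 -1.2] q6 -0.45
top 27 x 726.9 758.2 yaw 1.3 pitch-up -5.1 y,z at x0+40 -204.2 71.3 at x1 -204.4 71.9 res z 1.9
scene 22 x 725.8 755.6 yaw 1.5 pitch-up 1.3 y,z at x0+40 -207.3 72.8 at x1 -207.5 72.6 res z 3.2
```

```bash
python3 -m jog '[{"dp":[0,0,0],"delta_rot":[0,0,0],"claw":-0.3},{"dp":[0,0,0],"delta_rot":[0,0,0],"claw":-0.3},{"dp":[0,0,0],"delta_rot":[0,0,0],"claw":-0.3},{"dp":[0,0,-0.06],"delta_rot":[0,0,0],"claw":-0.3},{"dp":[0,0,-0.15],"delta_rot":[0,0,0],"claw":-0.3},{"dp":[0,0,-0.28],"delta_rot":[0,0,0],"claw":-0.3},{"dp":[0,0,-0.3],"delta_rot":[0,0,0],"claw":-0.3},{"dp":[0,0,-0.3],"delta_rot":[0,0,0],"claw":-0.3}]'
python3 to.py 470 -40 140 -19 0
```

```text
time: 20.47
ee_pos: [610.0, -206.5, 162.0]
orientation: [0.002, 0.002, 1.0, -0.002]
contact_force: [-0.0, 0.0, 0.4]
grip_width: 29.9
gripper_force: 0.0
dp [0.4693, 0.5534, 0.0692] rot [-0.0004, 0.0009, 0.0521] rows 5.2 | t 20.5 at [ 610.  -206.5  162. ] w 29.9 gf 0 F [-0.   0.   0.4] q6 -0.45
```

```bash
python3 -m jog '[{"dp":[0.469,0.553,0.07],"delta_rot":[0,0,0.052],"claw":0.85},{"dp":[0.469,0.553,0.07],"delta_rot":[0,0,0.052],"claw":0.85},{"dp":[0.469,0.553,0.07],"delta_rot":[0,0,0.052],"claw":0.85},{"dp":[0.469,0.553,0.07],"delta_rot":[0,0,0.052],"claw":0.85},{"dp":[0.469,0.553,0.07],"delta_rot":[0,0,0.052],"claw":0.85},{"dp":[0.469,0.553,0.07],"delta_rot":[0,0,0.052],"claw":0.85},{"dp":[0.469,0.553,0.07],"delta_rot":[0,0,0.052],"claw":0.85}]'
python3 meas.py
for y in -37 -149 -205; do python3 chis.py $y 720 790; python3 chis.py $y 540 632;done
python3 - <<'E'
from h import *
f=grab('top'); g=grab('scene')
a=cv2.resize(f['pixels'][130:210,235:335,::-1],(400,320),interpolation=cv2.INTER_CUBIC)
b=cv2.resize(g['pixels'][165:265,215:340,::-1],(400,320),interpolation=cv2.INTER_CUBIC)
cv2.imwrite('pics/t3.png',np.hstack([a,b]))
E
python3 to.py 441.4 79.9 110 -19 0
```

```text
time: 21.05
ee_pos: [466.0, -37.1, 136.7]
orientation: [-0.001, 0.163, 0.987, -0.0]
contact_force: [0.2, -0.5, 0.3]
grip_width: 78.7
gripper_force: 0.0
top
  obj n 94 ctr [563.8 405.8] mean [567.7 404.1] size [49. 21.] yaw 2.0 len 49 lo [540. 403.] z 21.4
  obj n 828 ctr [ 490.5 -318.8] mean [ 490.4 -318.5] size [ 61. 128.] yaw -7.7 len 128 lo [ 427. -310.] z 16.0
  obj n 815 ctr [489.3  61.7] mean [489.2  63.3] size [ 61. 128.] yaw -19.3 len 127 lo [430.  84.] z 16.4
  plate front 249 yaw 0.66 x at y=-150: 645.3 y [-292.1   -5.2] z 101.6 x spread [-2.9  3.1]
  plate rear 260 yaw 0.51 x at y=-150: 715.0 y [-290.8   -3.4] z 101.6 x spread [-2.7  3.4]
  stonerack [678.4 146.8] [101.3 199.9] 4.15 z 56.9
scene
  obj n 67 ctr [560.8 407.8] mean [564.  407.6] size [51. 65.] yaw -46.7 len 77 lo [535. 439.] z 18.3
  obj n 279 ctr [488.8  57.1] mean [482.2  63.3] size [ 68. 139.] yaw -10.7 len 143 lo [420.  75.] z 16.2
  obj n 503 ctr [ 492.5 -329.3] mean [ 494.3 -329.5] size [ 66. 136.] yaw -8.4 len 135 lo [ 426. -319.] z 16.2
  plate front 176 yaw 0.70 x at y=-150: 644.7 y [-292.6   -3.8] z
[... 763 characters left out ...]
.4 yaw -0.8 pitch-up 2.9 y,z at x0+40 -147.8 70.3 at x1 -148.5 72.9 res z 2.2
scene 45 x 562.5 618.4 yaw 0.3 pitch-up 2.5 y,z at x0+40 -152.1 68.9 at x1 -151.9 70.6 res z 3.4
top 27 x 726.5 758.5 yaw 0.8 pitch-up -7.7 y,z at x0+40 -202.1 68.2 at x1 -202.1 68.4 res z 2.5
scene 25 x 720.4 754.8 yaw 3.4 pitch-up -1.1 y,z at x0+40 -203.1 68.7 at x1 -203.4 68.8 res z 3.1
top 68 x 580.6 630.8 yaw 1.3 pitch-up 1.2 y,z at x0+40 -204.6 71.5 at x1 -203.4 72.6 res z 2.7
scene 35 x 579.4 618.8 yaw -1.5 pitch-up 2.3 y,z at x0+40 -208.1 69.9 at x1 -209.1 71.4 res z 3.0
dp [0.2153, 0.3462, 0.0913] rot [-0.0001, -0.0001, 0.0001] rows 3.0 | t 21.9 at [468.8 -39.3 137.4] w 78.7 gf 0 F [ 0.1 -0.1 -0.1] q6 0.07
```

View pics/t3.png

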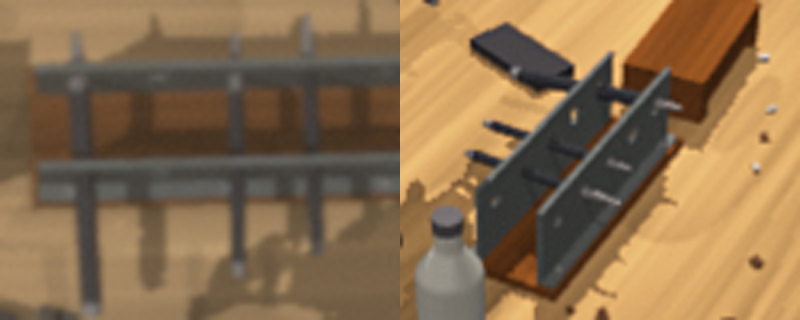

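The left half (top view) shows all three chisels through both plates. Their tips come out behind at columns 75, 235 and 306, and their heads are in front at rows 305, 270 and 248. The right half (scene view) confirms three tips behind the rear plate. Now the stones.

```bash
python3 -m jog '[{"dp":[0.215,0.346,0.09],"delta_rot":[0,0,0],"claw":0.85},{"dp":[0.215,0.346,0.09],"delta_rot":[0,0,0],"claw":0.85},{"dp":[0.215,0.346,0.09],"delta_rot":[0,0,0],"claw":0.85},{"dp":[0.215,0.346,0.15],"delta_rot":[0,0,0],"claw":0.85},{"dp":[0.215,0.346,0.27],"delta_rot":[0,0,0],"claw":0.85},{"dp":[0.215,0.346,0.38],"delta_rot":[0,0,0],"claw":0.85},{"dp":[0.215,0.346,0.38],"delta_rot":[0,0,0],"claw":0.85},{"dp":[0.215,0.346,0.38],"delta_rot":[0,0,0],"claw":0.85}]'
python3 to.py 441.4 79.9 4 -19.2 0
```

```text
time: 22.52
ee_pos: [440.4, 79.9, 22.9]
orientation: [-0.002, 0.164, 0.986, -0.0]
contact_force: [0.7, -0.2, 0.5]
grip_width: 79.4
gripper_force: 0.0
dp [-0.0035, 0.0011, 0.0631] rot [-0.0002, -0.0006, 0.0007] rows 0.5 | t 22.5 at [440.4  79.9  22.9] w 79.4 gf 0 F [ 0.7 -0.2  0.5] q6 0.32
```

```bash
python3 -m jog '[{"dp":[-0.003,0.001,0.04],"delta_rot":[0,0,0.0007],"claw":0.85},{"dp":[-0.003,0.001,0.073],"delta_rot":[0,0,0.0007],"claw":0.85},{"dp":[-0.003,0.001,0.073],"delta_rot":[0,0,0.0007],"claw":0.85},{"dp":[-0.003,0.001,0.073],"delta_rot":[0,0,0.0007],"claw":0},{"dp":[-0.003,0.001,0.073],"delta_rot":[0,0,0.0007],"claw":0},{"dp":[-0.003,0.001,0.073],"delta_rot":[0,0,0.0007],"claw":0},{"dp":[-0.003,0.001,0.073],"delta_rot":[0,0,0.0007],"claw":0},{"dp":[-0.003,0.001,0.073],"delta_rot":[0,0,0.0007],"claw":0}]' 100
python3 to.py 441 80 60 -19.2 0;python3 meas.py | grep obj
```

```text
time: 23.18
ee_pos: [443.3, 79.6, 3.9]
orientation: [0.001, 0.167, 0.986, -0.0]
contact_force: [-4.7, -0.6, 15.9]
grip_width: 57.3
gripper_force: 103.5
dp [0.0073, -0.0012, -0.1871] rot [0.0, 0.0004, -0.0001] rows 1.3 | t 23.2 at [443.3  79.6   3.9] w 57.3 gf 103 F [-4.7 -0.6 15.9] q6 0.33
  obj n 101 ctr [560.7 406.6] mean [566.3 405. ] size [23. 55.] yaw -3.0 len 55 lo [533. 407.] z 20.6
  obj n 482 ctr [504.8  58.2] mean [514.2  53.8] size [59. 97.] yaw -10.0 len 105 lo [452.  65.] z 16.4
  obj n 795 ctr [ 490.1 -318.5] mean [ 490.  -318.5] size [ 59. 128.] yaw -7.1 len 128 lo [ 427. -311.] z 16.4
  obj n 69 ctr [566.5 412. ] mean [565.2 407.2] size [51. 72.] yaw -47.3 len 77 lo [536. 439.] z 19.0
  obj n 282 ctr [481.2  62.7] mean [482.1  65.6] size [ 80. 146.] yaw -19.3 len 142 lo [420.  87.] z 16.9
  obj n 497 ctr [ 492.3 -329.4] mean [ 494.  -329.6] size [ 65. 135.] yaw -8.7 len 135 lo [ 426. -319.] z 15.9
```

```bash
python3 -m jog '[{"dp":[0,0,-0.08],"delta_rot":[0,0,0],"claw":0},{"dp":[0,0,-0.16],"delta_rot":[0,0,0],"claw":0},{"dp":[0,0,-0.23],"delta_rot":[0,0,0],"claw":0},{"dp":[0,0,-0.23],"delta_rot":[0,0,0],"claw":0},{"dp":[0,0,-0.23],"delta_rot":[0,0,0],"claw":0}]'
python3 to.py 485 181 50 4.2 0
```

```text
time: 23.7
ee_pos: [443.1, 79.8, 72.0]
orientation: [0.001, 0.167, 0.986, 0.0]
contact_force: [0.0, 0.4, -3.4]
grip_width: 56.3
gripper_force: 109.0
dp [-0.0207, 0.3644, 0.0734] rot [0.0, 0.0004, -0.065] rows 3.3 | t 23.7 at [443.1  79.8  72. ] w 56.3 gf 109 F [ 0.   0.4 -3.4] q6 0.33
```

```bash
python3 -m jog '[{"dp":[-0.007,0.12,0],"delta_rot":[0,0,-0.018],"claw":0},{"dp":[-0.014,0.24,0.03],"delta_rot":[0,0,-0.036],"claw":0},{"dp":[-0.02,0.364,0.06],"delta_rot":[0,0,-0.054],"claw":0},{"dp":[-0.02,0.364,0.073],"delta_rot":[0,0,-0.065],"claw":0},{"dp":[-0.02,0.364,0.073],"delta_rot":[0,0,-0.065],"claw":0},{"dp":[-0.02,0.364,0.073],"delta_rot":[0,0,-0.065],"claw":0},{"dp":[-0.02,0.364,0.073],"delta_rot":[0,0,-0.065],"claw":0},{"dp":[-0.02,0.364,0.073],"delta_rot":[0,0,-0.065],"claw":0}]'
cat > stone.py <<'E'
# held stone: top view points; args y0 x0 x1 zlo zhi ; in rack frame
from h import *
import sys
O=np.array([678.3,147.0]);th=np.radians(4.17);ex=np.array([np.cos(th),np.sin(th)]);ey=np.array([-ex[1],ex[0]])
zlo,zhi=float(sys.argv[1]),float(sys.argv[2])
for n in('top','scene'):
    f=grab(n);P=cloud(f);hsv=cv2.cvtColor(f['pixels'],cv2.COLOR_RGB2HSV)
    X=(P[:,:,:2]-O)@ex;Y=(P[:,:,:2]-O)@ey
    k=(P[:,:,2]>zlo)&(P[:,:,2]<zhi)&(X<-52)&(X>-165+float(sys.argv[3]))&(abs(Y)<110)&(hsv[:,:,1]<90)
    if k.sum()<20: print(n,k.sum()); continue
    k=(cv2.connectedComponentsWithStats(k.astype(np.uint8))); lab=1+np.argmax(k[2][1:,4]); k=k[1]==lab
    q=P[k]; x,y=X[k],Y[k]; A=np.c_[x,y,np.ones(len(x))]; c=np.linalg.lstsq(A,q[:,2],rcond=None)[0]
    rows=[];edges=[]
    # lateral edges in x-bins
    L=[];
    for b in np.arange(x.min()+3,x.max()-8,6):
        s=(x>=b)&(x<b+6)
        if s.sum()>8: L.append((b+3,y[s].min(),y[s].max()))
    L=np.array(L); 
    r=cv2.minAreaRect(np.c_[x,y].astype(np.float32))
    print(n,k.sum(),'rack-x far end %.1f'%x.max(),'z mid %.1f'%np.median(q[:,2]),'slope x %.1f deg, y %.1f deg'%tuple(np.degrees(c[:2])),'z near/far %.1f %.1f'%(c@[x.min(),48,1],c@[x.max(),48,1]))
    print('   rect',np.round(r[0],1),np.round(r[1],1),'%.1f'%r[2],'mid-y by x',[(int(a),round((b+d)/2,1),round(d-b)) for a,b,d in L])
E
python3 to.py 485 181 50 4.2 0; python3 stone.py 40 85 5
```

```text
time: 24.37
ee_pos: [483.7, 180.1, 48.7]
orientation: [-0.0, -0.035, 0.999, -0.0]
contact_force: [0.3, -0.4, -3.4]
grip_width: 56.8
gripper_force: 109.2
dp [-0.0047, 0.0027, -0.0045] rot [-0.0001, -0.0001, -0.0005] rows 0.1 | t 24.4 at [483.7 180.1  48.7] w 56.8 gf 109 F [ 0.3 -0.4 -3.4] q6 0.12
top 511 rack-x far end -76.6 z mid 59.2 slope x -1.0 deg, y -0.1 deg z near/far 59.9 58.5
   rect [-118.2   45.9] [83.3 60.2] 0.1 mid-y by x [(-153, np.float64(36.8), 37), (-147, np.float64(37.8), 41), (-141, np.float64(37.5), 41), (-135, np.float64(38.6), 44), (-129, np.float64(40.8), 50), (-123, np.float64(45.3), 58), (-117, np.float64(46.3), 56), (-111, np.float64(45.9), 56), (-105, np.float64(45.2), 56), (-99, np.float64(44.3), 56), (-93, np.float64(46.3), 59), (-87, np.float64(44.8), 58), (-81, np.float64(45.2), 59)]
scene 198 rack-x far end -78.2 z mid 59.2 slope x -0.7 deg, y 2.8 deg z near/far 59.6 58.7
   rect [-119.2   41.5] [81.6 71. ] 0.4 mid-y by x [(-153, np.float64(35.3), 53), (-147, np.float64(39.4), 52), (-141, np.float64(37.3), 56), (-135, np.float64(42.7), 53), (-129, np.float64(40.3), 60), (-123, np.float64(36.9), 53), (-117, np.float64(38.1), 53), (-111, np.float64(43.9), 66), (-105, np.float64(30.0), 48), (-99, np.float64(42.1), 61), (-93, np.float64(38.5), 59), (-87, np.float64(40.3), 50)]
```

```bash
python3 -m jog '[{"dp":[0,0.008,0.02],"delta_rot":[0,-0.0025,0],"claw":0},{"dp":[0,0.008,0.037],"delta_rot":[0,-0.0025,0],"claw":0},{"dp":[0,0.008,0.037],"delta_rot":[0,-0.0025,0],"claw":0},{"dp":[-0.02,0.008,0.037],"delta_rot":[0,-0.0025,0],"claw":0},{"dp":[-0.04,0.008,0.037],"delta_rot":[0,-0.0025,0],"claw":0},{"dp":[-0.06,0.008,0.037],"delta_rot":[0,-0.0025,0],"claw":0},{"dp":[-0.06,0.008,0.037],"delta_rot":[0,-0.0025,0],"claw":0},{"dp":[-0.06,0.008,0.037],"delta_rot":[0,-0.0025,0],"claw":0}]'
python3 to.py 597 189 37.5 4.2 -1; python3 stone.py 30 75 20
python3 - <<'E'
from h import *
f=grab('top'); g=grab('scene')
a=cv2.resize(f['pixels'][140:220,150:250,::-1],(400,320),interpolation=cv2.INTER_CUBIC)
b=cv2.resize(g['pixels'][130:210,250:350,::-1],(400,320),interpolation=cv2.INTER_CUBIC)
cv2.imwrite('pics/t4.png',np.hstack([a,b]))
E
```

```text
time: 25.13
ee_pos: [502.3, 184.7, 37.4]
orientation: [0.008, -0.037, 0.999, 0.0]
contact_force: [-0.9, -0.6, -4.6]
grip_width: 56.7
gripper_force: 109.3
dp [-0.3159, -0.0087, 0.0043] rot [-0.0, -0.0004, -0.0] rows 2.3 | t 25.1 at [502.3 184.7  37.4] w 56.7 gf 109 F [-0.9 -0.6 -4.6] q6 0.12
top 513 rack-x far end -58.1 z mid 49.1 slope x -0.1 deg, y -0.2 deg z near/far 49.1 48.9
   rect [-101.3   48.9] [59.8 86.8] 89.4 mid-y by x [(-138, np.float64(35.9), 29), (-132, np.float64(39.8), 39), (-126, np.float64(41.2), 41), (-120, np.float64(40.7), 42), (-114, np.float64(41.5), 45), (-108, np.float64(48.7), 59), (-102, np.float64(49.4), 56), (-96, np.float64(49.0), 57), (-90, np.float64(48.8), 57), (-84, np.float64(48.2), 56), (-78, np.float64(48.4), 57), (-72, np.float64(48.9), 59), (-66, np.float64(48.6), 60)]
scene 197 rack-x far end -62.5 z mid 48.6 slope x 0.4 deg, y 3.2 deg z near/far 48.3 48.9
   rect [-103.6   47.4] [82.5 68.6] 0.6 mid-y by x [(-138, np.float64(39.3), 53), (-132, np.float64(45.1), 61), (-126, np.float64(50.3), 59), (-120, np.float64(46.6), 53), (-114, np.float64(44.3), 58), (-108, np.float64(47.2), 61), (-102, np.float64(39.1), 40), (-96, np.float64(44.5), 60), (-90, np.float64(48.5), 67), (-84, np.float64(46.8), 61), (-78, np.float64(40.5), 49), (-72, np.float64(43.7), 56)]
```

View pics/t4.png

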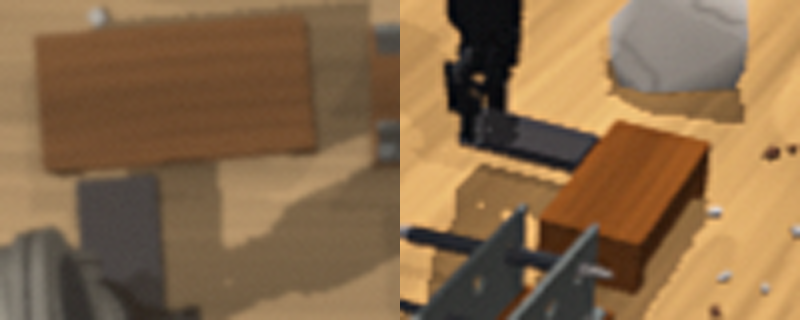

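The left half (top view) shows the stone, columns 79–160 and top edge at row 178, straight in front of the left pigeonhole and parallel to it. The right half (scene view) shows it level at the mouth, near (590,150). Its top measures about 49 mm, so it goes 1.7 mm lower.

```bash
python3 - <<'E'
from h import *
import stone_dummy if False else sys
E
python3 - <<'E'
from h import *
O=np.array([678.3,147.0]);th=np.radians(4.17);ex=np.array([np.cos(th),np.sin(th)]);ey=np.array([-ex[1],ex[0]])
f=grab('top'); hsv=cv2.cvtColor(f['pixels'],cv2.COLOR_RGB2HSV).astype(np.float32)
K=np.array([[f['fx'],0,f['cx']],[0,f['fy'],f['cy']],[0,0,1]])
def prof(ch,x,ys,z):
    p=np.c_[np.outer(np.ones(len(ys)),O+ex*x)+np.outer(ys,ey),np.full(len(ys),z)]
    uv=cv2.projectPoints(p,cv2.Rodrigues(np.array(f['R']))[0],np.array(f['t'],float),K,np.array([f['k1'],0,0,0,0.]))[0][:,0].astype(np.float32)
    return cv2.remap(ch,uv[:,0].reshape(1,-1),uv[:,1].reshape(1,-1),cv2.INTER_LINEAR)[0]
def edge(ch,xs,y0,z):
    ys=np.arange(y0-12,y0+12,.25); m=np.mean([prof(ch,x,ys,z) for x in xs],0)
    lo,hi=m[:12].mean(),m[-12:].mean(); h=(lo+hi)/2; i=np.argmax((m-h)*(m[0]-h)<0); return round(ys[i],1),round(lo),round(hi)
S=np.ascontiguousarray(hsv[:,:,1]);V=np.ascontiguousarray(hsv[:,:,2])
print('rack L/R',[edge(c,np.arange(-40,41,4),y,57) for c in(S,V) for y in(100,-100)])
print('stone',[edge(c,np.arange(-92,-62,3),y,48.5) for c in(S,V) for y in(78,18)])
E
```

```text
rack L/R [(np.float64(100.0), 146, 105), (np.float64(-100.0), 107, 148), (np.float64(101.2), 115, 158), (np.float64(-92.2), 113, 113)]
stone [(np.float64(78.2), 32, 104), (np.float64(20.5), 106, 30), (np.float64(80.0), 75, 166), (np.float64(17.2), 116, 75)]  File "<stdin>", line 2
    import stone_dummy if False else sys
                       ^^
SyntaxError: invalid syntax
```

```bash
python3 -m jog '[{"dp":[0,-0.003,0.006],"delta_rot":[0,0,0],"claw":0},{"dp":[0,-0.003,0.006],"delta_rot":[0,0,0],"claw":0},{"dp":[-0.02,-0.003,0.006],"delta_rot":[0,0,0],"claw":0},{"dp":[-0.04,-0.003,0.006],"delta_rot":[0,0,0],"claw":0},{"dp":[-0.055,-0.003,0.006],"delta_rot":[0,0,0],"claw":0},{"dp":[-0.07,-0.003,0.006],"delta_rot":[0,0,0],"claw":0},{"dp":[-0.07,-0.003,0.006],"delta_rot":[0,0,0],"claw":0},{"dp":[-0.07,-0.003,0.006],"delta_rot":[0,0,0],"claw":0}]'
python3 to.py 597 189 36 4.2 -1; python3 stone.py 30 75 40
```

```text
time: 26.05
ee_pos: [522.9, 185.3, 35.7]
orientation: [0.007, -0.037, 0.999, 0.0]
contact_force: [1.0, -0.7, -3.4]
grip_width: 56.6
gripper_force: 109.3
dp [-0.2471, -0.0057, 0.0028] rot [-0.0, -0.0004, -0.0] rows 1.8 | t 26.1 at [522.9 185.3  35.7] w 56.6 gf 109 F [ 1.  -0.7 -3.4] q6 0.12
top 393 rack-x far end -52.2 z mid 47.5 slope x 0.4 deg, y 0.0 deg z near/far 47.2 47.7
   rect [-88.5  48.4] [59.6 72.6] 89.9 mid-y by x [(-118, np.float64(33.6), 26), (-112, np.float64(37.0), 34), (-106, np.float64(41.0), 44), (-100, np.float64(39.7), 42), (-94, np.float64(40.7), 39), (-88, np.float64(41.7), 42), (-82, np.float64(45.5), 50), (-76, np.float64(48.5), 57), (-70, np.float64(47.6), 57), (-64, np.float64(47.0), 57), (-58, np.float64(48.4), 60)]
scene 149 rack-x far end -61.7 z mid 46.9 slope x 0.5 deg, y 2.4 deg z near/far 46.7 47.2
   rect [-94.   44.5] [66.5 63.9] 85.6 mid-y by x [(-118, np.float64(45.1), 63), (-112, np.float64(46.1), 54), (-106, np.float64(45.4), 66), (-100, np.float64(46.5), 63), (-94, np.float64(40.0), 49), (-88, np.float64(40.1), 59), (-82, np.float64(46.1), 52), (-76, np.float64(42.6), 53), (-70, np.float64(43.1), 63)]
```

```bash
python3 -m jog '[{"dp":[-0.025,0,0],"delta_rot":[0,0,0],"claw":0},{"dp":[-0.05,0,0],"delta_rot":[0,0,0],"claw":0},{"dp":[-0.075,0,0],"delta_rot":[0,0,0],"claw":0},{"dp":[-0.1,0,0],"delta_rot":[0,0,0],"claw":0},{"dp":[-0.125,0,0],"delta_rot":[0,0,0],"claw":0},{"dp":[-0.15,0,0],"delta_rot":[0,0,0],"claw":0},{"dp":[-0.175,0,0],"delta_rot":[0,0,0],"claw":0},{"dp":[-0.2,0,0],"delta_rot":[0,0,0],"claw":0}]'
python3 -m jog '[{"dp":[-0.01,0,0],"delta_rot":[0,0,0],"claw":0},{"dp":[-0.02,0,0],"delta_rot":[0,0,0],"claw":0},{"dp":[-0.03,0,0],"delta_rot":[0,0,0],"claw":0},{"dp":[-0.04,0,0],"delta_rot":[0,0,0],"claw":0},{"dp":[-0.045,0,0],"delta_rot":[0,0,0],"claw":0},{"dp":[-0.05,0,0],"delta_rot":[0,0,0],"claw":0},{"dp":[-0.05,0,0],"delta_rot":[0,0,0],"claw":0}]'
python3 to.py 602 190 36 4.2 -1
```

```text
time: 26.82
ee_pos: [583.3, 189.8, 36.7]
orientation: [0.007, -0.037, 0.999, 0.0]
contact_force: [0.0, -0.8, -3.0]
grip_width: 57.0
gripper_force: 109.3
time: 27.4
ee_pos: [597.7, 190.8, 37.1]
orientation: [0.008, -0.037, 0.999, 0.0]
contact_force: [0.7, 0.6, -2.5]
grip_width: 56.6
gripper_force: 109.3
dp [-0.0141, -0.0038, 0.0039] rot [-0.0, -0.0004, 0.0] rows 0.1 | t 27.4 at [597.7 190.8  37.1] w 56.6 gf 109 F [ 0.7  0.6 -2.5] q6 0.10
```

Push the last millimetres gently until contact.

```bash
python3 -m jog '[{"dp":[-0.004,0,0],"delta_rot":[0,0,0],"claw":0},{"dp":[-0.008,0,0],"delta_rot":[0,0,0],"claw":0},{"dp":[-0.012,0,0],"delta_rot":[0,0,0],"claw":0},{"dp":[-0.016,0,0],"delta_rot":[0,0,0],"claw":0},{"dp":[-0.016,0,0],"delta_rot":[0,0,0],"claw":0}]'
python3 -m jog '[{"dp":[-0.004,0,0],"delta_rot":[0,0,0],"claw":0},{"dp":[-0.008,0,0],"delta_rot":[0,0,0],"claw":0},{"dp":[-0.008,0,0],"delta_rot":[0,0,0],"claw":0}]'
python3 to.py 602 190 36 4.2 -1
```

```text
time: 27.82
ee_pos: [601.6, 191.1, 36.8]
orientation: [0.007, -0.037, 0.999, 0.0]
contact_force: [-3.5, 0.2, -2.7]
grip_width: 56.7
gripper_force: 109.4
time: 28.07
ee_pos: [601.7, 191.0, 36.1]
orientation: [0.004, -0.037, 0.999, -0.0]
contact_force: [-11.8, -2.5, -1.7]
grip_width: 57.1
gripper_force: 109.5
dp [-0.0007, -0.0034, 0.0004] rot [-0.0001, -0.0014, 0.0001] rows 0.1 | t 28.1 at [601.7 191.   36.1] w 57.1 gf 110 F [-11.8  -2.5  -1.7] q6 0.10
```

```bash
python3 -m jog '[{"dp":[0,0,0],"delta_rot":[0,0,0],"claw":0.75},{"dp":[0,0,0],"delta_rot":[0,0,0],"claw":0.75},{"dp":[0,0,0],"delta_rot":[0,0,0],"claw":0.75},{"dp":[0,0,-0.08],"delta_rot":[0,0,0],"claw":0.75},{"dp":[0,0,-0.2],"delta_rot":[0,0,0],"claw":0.75},{"dp":[0,0,-0.32],"delta_rot":[0,0,0],"claw":0.75},{"dp":[0.1,-0.1,-0.32],"delta_rot":[0,0,0],"claw":0.75},{"dp":[0.2,-0.2,-0.32],"delta_rot":[0,0,0],"claw":0.75}]'
python3 to.py 440 -312 120 -7.5 0; python3 meas.py | grep obj
python3 - <<'E'
from h import *
O=np.array([678.3,147.0]);th=np.radians(4.17);ex=np.array([np.cos(th),np.sin(th)]);ey=np.array([-ex[1],ex[0]])
for n in('top','scene'):
    f=grab(n);P=cloud(f);X=(P[:,:,:2]-O)@ex;Y=(P[:,:,:2]-O)@ey
    k=(X<-54)&(X>-130)&(Y>5)&(Y<95)&(P[:,:,2]>35)&(P[:,:,2]<58)
    print(n,k.sum(),'x',X[k].min(),'y',Y[k].min(),Y[k].max(),'z',np.median(P[k][:,2]), np.percentile(X[k],[2,98]))
E
```

```text
time: 28.73
ee_pos: [551.6, 128.6, 135.3]
orientation: [0.012, -0.038, 0.999, 0.0]
contact_force: [0.6, -1.9, -0.9]
grip_width: 74.6
gripper_force: 0.0
dp [0.4828, -1.4364, 0.0401] rot [0.0003, 0.0037, 0.0329] rows 10.9 | t 28.7 at [551.6 128.6 135.3] w 74.6 gf 0 F [ 0.6 -1.9 -0.9] q6 0.01
  obj n 100 ctr [558.9 406.4] mean [565.5 404.8] size [23. 60.] yaw -6.8 len 60 lo [529. 409.] z 20.8
  obj n 797 ctr [ 490.4 -318.3] mean [ 490.2 -318.5] size [ 59. 127.] yaw -7.3 len 127 lo [ 427. -310.] z 16.2
  obj n 85 ctr [371.2 377. ] mean [371.2 377.1] size [  9. 143.] yaw -16.2 len 143 lo [303. 397.] z 0.7
  obj n 77 ctr [562.7 404.8] mean [567.1 405.9] size [54. 67.] yaw -55.6 len 74 lo [545. 438.] z 21.8
  obj n 504 ctr [ 492.4 -328.2] mean [ 493.8 -329.3] size [ 66. 135.] yaw -8.5 len 135 lo [ 426. -319.] z 15.9Traceback (most recent call last):
  File "<stdin>", line 6, in <module>
    return umr_minimum(a, axis, None, out, keepdims, initial, where)
ValueError: zero-size array to reduction operation minimum which has no identity
```

```bash
python3 -m jog '[{"dp":[0.33,-0.98,0.03],"delta_rot":[0,0.0035,0.033],"claw":0.85},{"dp":[0.33,-0.98,0.03],"delta_rot":[0,0.0035,0.033],"claw":0.85},{"dp":[0.33,-0.98,0.03],"delta_rot":[0,0.0035,0.033],"claw":0.85},{"dp":[0.33,-0.98,0.03],"delta_rot":[0,0.0035,0.033],"claw":0.85},{"dp":[0.33,-0.98,0.03],"delta_rot":[0,0.0035,0.033],"claw":0.85},{"dp":[0.33,-0.98,0.03],"delta_rot":[0,0.0035,0.033],"claw":0.85},{"dp":[0.33,-0.98,0.03],"delta_rot":[0,0.0035,0.033],"claw":0.85},{"dp":[0.33,-0.98,0.03],"delta_rot":[0,0.0035,0.033],"claw":0.85}]'
python3 to.py 439.7 -311.9 110 -7.4 0
python3 - <<'E'
from h import *
O=np.array([678.3,147.0]);th=np.radians(4.17);ex=np.array([np.cos(th),np.sin(th)]);ey=np.array([-ex[1],ex[0]])
for n in('top','scene'):
    f=grab(n);P=cloud(f);X=(P[:,:,:2]-O)@ex;Y=(P[:,:,:2]-O)@ey
    k=(X<-54)&(X>-130)&(Y>5)&(Y<95)&(P[:,:,2]>35)&(P[:,:,2]<58)
    print(n,k.sum(),'x',X[k].min(),'y',Y[k].min(),Y[k].max(),'z',np.median(P[k][:,2])) if k.any() else print(n,0)
E
```

```text
time: 29.55
ee_pos: [472.1, -176.4, 122.2]
orientation: [-0.003, 0.068, 0.998, -0.0]
contact_force: [0.4, -0.5, 0.7]
grip_width: 79.3
gripper_force: 0.0
dp [0.0456, -0.462, 0.0414] rot [-0.0002, -0.0008, -0.0011] rows 3.4 | t 29.6 at [ 472.1 -176.4  122.2] w 79.3 gf 0 F [ 0.4 -0.5  0.7] q6 -0.39
top 247 x -88.88721242285933 y 19.16386457329596 79.42068142771916 z 46.071588651994944
scene 76 x -93.27310900824767 y 13.522423772829743 78.46460132615535 z 45.45115779559501
```

```bash
python3 -m jog '[{"dp":[0.045,-0.462,0.04],"delta_rot":[0,-0.0008,-0.001],"claw":0.85},{"dp":[0.045,-0.462,0.04],"delta_rot":[0,-0.0008,-0.001],"claw":0.85},{"dp":[0.045,-0.462,0.04],"delta_rot":[0,-0.0008,-0.001],"claw":0.85},{"dp":[0.045,-0.462,0.07],"delta_rot":[0,-0.0008,-0.001],"claw":0.85},{"dp":[0.045,-0.462,0.19],"delta_rot":[0,-0.0008,-0.001],"claw":0.85},{"dp":[0.045,-0.462,0.3],"delta_rot":[0,-0.0008,-0.001],"claw":0.85},{"dp":[0.045,-0.462,0.33],"delta_rot":[0,-0.0008,-0.001],"claw":0.85},{"dp":[0.045,-0.462,0.33],"delta_rot":[0,-0.0008,-0.001],"claw":0.85}]'
python3 to.py 439.7 -311.9 1.5 -7.4 0
```

```text
time: 30.32
ee_pos: [438.8, -306.0, 20.7]
orientation: [-0.003, 0.063, 0.998, 0.002]
contact_force: [-0.4, -0.3, -0.5]
grip_width: 79.3
gripper_force: 0.0
dp [-0.0057, -0.0194, 0.064] rot [0.0006, -0.0009, 0.0004] rows 0.5 | t 30.3 at [ 438.8 -306.    20.7] w 79.3 gf 0 F [-0.4 -0.3 -0.5] q6 -0.64
```

```bash
python3 -m jog '[{"dp":[0,0,0],"delta_rot":[0,0,0],"claw":0.85},{"dp":[0,0,0],"delta_rot":[0,0,0],"claw":0.85},{"dp":[0,0,0],"delta_rot":[0,0,0],"claw":0.85}]'
python3 to.py 439.7 -311.9 1.5 -7.4 0
```

```text
time: 30.57
ee_pos: [440.4, -308.1, 24.7]
orientation: [0.0, 0.063, 0.998, -0.001]
contact_force: [-0.2, 0.3, -0.5]
grip_width: 78.7
gripper_force: 0.0
dp [0.0008, -0.0127, 0.0774] rot [-0.0002, 0.0001, 0.0004] rows 0.6 | t 30.6 at [ 440.4 -308.1   24.7] w 78.7 gf 0 F [-0.2  0.3 -0.5] q6 -0.64
```

```bash
python3 -m jog '[{"dp":[0.001,-0.012,0.01],"delta_rot":[0,0,0],"claw":0.85},{"dp":[0.001,-0.012,0.04],"delta_rot":[0,0,0],"claw":0.85},{"dp":[0.001,-0.012,0.073],"delta_rot":[0,0,0],"claw":0.85},{"dp":[0.001,-0.012,0.073],"delta_rot":[0,0,0],"claw":0},{"dp":[0.001,-0.012,0.073],"delta_rot":[0,0,0],"claw":0},{"dp":[0.001,-0.012,0.073],"delta_rot":[0,0,0],"claw":0},{"dp":[0.001,-0.012,0.073],"delta_rot":[0,0,0],"claw":0},{"dp":[0.001,-0.012,0.073],"delta_rot":[0,0,0],"claw":0}]' 100
python3 -m jog '[{"dp":[0,0,0],"delta_rot":[0,0,0],"claw":0},{"dp":[0,0,-0.1],"delta_rot":[0,0,0],"claw":0},{"dp":[0,0,-0.22],"delta_rot":[0,0,0],"claw":0},{"dp":[0,0,-0.34],"delta_rot":[0,0,0],"claw":0},{"dp":[0,0,-0.45],"delta_rot":[0,0,0],"claw":0},{"dp":[0,0,-0.45],"delta_rot":[0,0,0],"claw":0},{"dp":[0,0,-0.45],"delta_rot":[0,0,0],"claw":0}]'
python3 to.py 480 86 130 4.2 0
```

```text
time: 31.23
ee_pos: [438.0, -311.1, 1.0]
orientation: [-0.001, 0.064, 0.998, 0.0]
contact_force: [-3.3, 1.0, 2.4]
grip_width: 57.4
gripper_force: 106.6
time: 31.82
ee_pos: [439.4, -311.8, 137.2]
orientation: [0.0, 0.064, 0.998, -0.001]
contact_force: [-1.0, 0.3, -4.7]
grip_width: 56.8
gripper_force: 108.3
dp [0.0344, 1.3326, 0.0224] rot [-0.0002, 0.0001, -0.032] rows 9.6 | t 31.8 at [ 439.4 -311.8  137.2] w 56.8 gf 108 F [-1.   0.3 -4.7] q6 -0.65
```

```bash
python3 -m jog '[{"dp":[0.01,0.12,0.01],"delta_rot":[0,0,-0.01],"claw":0},{"dp":[0.026,1,0.015],"delta_rot":[0,0,-0.025],"claw":0},{"dp":[0.026,1,0.015],"delta_rot":[0,0,-0.025],"claw":0},{"dp":[0.026,1,0.015],"delta_rot":[0,0,-0.032],"claw":0},{"dp":[0.026,1,0.015],"delta_rot":[0,0,-0.032],"claw":0},{"dp":[0.026,1,0.015],"delta_rot":[0,0,-0.032],"claw":0},{"dp":[0.026,1,0.015],"delta_rot":[0,0,-0.032],"claw":0},{"dp":[0.026,1,0.015],"delta_rot":[0,0,-0.032],"claw":0}]'
python3 to.py 489 87 50 4.2 0
```

```text
time: 32.48
ee_pos: [467.6, -8.0, 129.7]
orientation: [-0.003, -0.038, 0.999, 0.002]
contact_force: [0.4, -0.1, -4.2]
grip_width: 57.1
gripper_force: 108.5
dp [-0.0966, 0.3094, 0.2663] rot [0.0006, -0.0008, 0.0005] rows 3.0 | t 32.5 at [467.6  -8.  129.7] w 57.1 gf 109 F [ 0.4 -0.1 -4.2] q6 -0.27
```

```bash
python3 -m jog '[{"dp":[-0.03,0.12,0.02],"delta_rot":[0,0,0],"claw":0},{"dp":[-0.06,0.24,0.05],"delta_rot":[0,0,0],"claw":0},{"dp":[-0.09,0.309,0.12],"delta_rot":[0,0,0],"claw":0},{"dp":[-0.096,0.309,0.2],"delta_rot":[0,0,0],"claw":0},{"dp":[-0.096,0.309,0.266],"delta_rot":[0,0,0],"claw":0},{"dp":[-0.096,0.309,0.266],"delta_rot":[0,0,0],"claw":0},{"dp":[-0.096,0.309,0.266],"delta_rot":[0,0,0],"claw":0},{"dp":[-0.096,0.309,0.266],"delta_rot":[0,0,0],"claw":0}]'
cat > edge.py <<'E'
import sys
from h import *
O=np.array([678.3,147.0]);th=np.radians(4.17);ex=np.array([np.cos(th),np.sin(th)]);ey=np.array([-ex[1],ex[0]])
zt=float(sys.argv[1]); xf=float(sys.argv[2]); yc=float(sys.argv[3])
f=grab('top'); hsv=cv2.cvtColor(f['pixels'],cv2.COLOR_RGB2HSV).astype(np.float32)
K=np.array([[f['fx'],0,f['cx']],[0,f['fy'],f['cy']],[0,0,1]])
def prof(ch,x,ys,z):
    p=np.c_[np.outer(np.ones(len(ys)),O+ex*x)+np.outer(ys,ey),np.full(len(ys),z)]
    uv=cv2.projectPoints(p,cv2.Rodrigues(np.array(f['R']))[0],np.array(f['t'],float),K,np.array([f['k1'],0,0,0,0.]))[0][:,0].astype(np.float32)
    return cv2.remap(ch,uv[:,0].reshape(1,-1),uv[:,1].reshape(1,-1),cv2.INTER_LINEAR)[0]
def edge(ch,xs,y0,z):
    ys=np.arange(y0-12,y0+12,.25); m=np.mean([prof(ch,x,ys,z) for x in xs],0)
    lo,hi=m[:12].mean(),m[-12:].mean(); h=(lo+hi)/2; i=np.argmax((m-h)*(m[0]-h)<0); return round(float(ys[i]),1),round(float(lo)),round(float(hi))
S=np.ascontiguousarray(hsv[:,:,1])
for a,b in((xf-34,xf-18),(xf-18,xf-3)): print('stone x',a,b,[edge(S,np.arange(a,b,2),y,zt) for y in(yc+30,yc-30)])
E
sed -i 's/(abs(Y)<110)/(abs(Y-float(sys.argv[4]))<44)/' stone.py
python3 to.py 489 87 50 4.2 0; python3 stone.py 40 85 5 -48; python3 edge.py 60 -74 -48
```

```text
time: 33.15
ee_pos: [490.8, 81.7, 52.0]
orientation: [-0.001, -0.036, 0.999, 0.001]
contact_force: [0.1, -0.1, -3.0]
grip_width: 57.0
gripper_force: 108.5
dp [0.0046, 0.018, 0.0066] rot [0.0002, -0.0004, -0.0] rows 0.1 | t 33.1 at [490.8  81.7  52. ] w 57.0 gf 109 F [ 0.1 -0.1 -3. ] q6 -0.08
top 360 rack-x far end -73.0 z mid 65.8 slope x -0.9 deg, y 0.7 deg z near/far 67.9 66.7
   rect [-110.1  -54.4] [61.1 73.4] 85.6 mid-y by x [(-125, np.float64(-54.8), 58), (-119, np.float64(-55.0), 58), (-113, np.float64(-54.2), 56), (-107, np.float64(-54.6), 55), (-101, np.float64(-53.6), 59), (-95, np.float64(-54.3), 58), (-89, np.float64(-54.7), 59), (-83, np.float64(-55.1), 59)]
scene 234 rack-x far end -73.0 z mid 66.1 slope x -0.5 deg, y 2.7 deg z near/far 71.3 70.5
   rect [-116.3  -57.3] [65.2 86.7] 88.5 mid-y by x [(-153, np.float64(-52.6), 57), (-147, np.float64(-57.1), 64), (-141, np.float64(-56.7), 59), (-135, np.float64(-58.4), 59), (-129, np.float64(-59.1), 61), (-123, np.float64(-59.2), 61), (-117, np.float64(-55.6), 62), (-111, np.float64(-61.5), 52), (-105, np.float64(-60.2), 50), (-99, np.float64(-56.8), 61), (-93, np.float64(-65.7), 46), (-87, np.float64(-58.0), 65), (-81, np.float64(-64.2), 52)]
stone x -108.0 -92.0 [(-24.5, 34, 104), (-82.0, 103, 22)]
stone x -92.0 -77.0 [(-24.8, 33, 104), (-82.0, 103, 25)]
```

```bash
python3 -m jog '[{"dp":[0,0.018,0.02],"delta_rot":[0,-0.0025,0],"claw":0},{"dp":[0,0.018,0.045],"delta_rot":[0,-0.0025,0],"claw":0},{"dp":[0,0.018,0.058],"delta_rot":[0,-0.0025,0],"claw":0},{"dp":[0,0.018,0.058],"delta_rot":[0,-0.0025,0],"claw":0},{"dp":[0,0.018,0.058],"delta_rot":[0,-0.0025,0],"claw":0},{"dp":[0,0.018,0.058],"delta_rot":[0,-0.0025,0],"claw":0}]'
python3 to.py 489 87 36 4.2 -1; python3 stone.py 30 75 5 -48; python3 edge.py 47.5 -74 -48
```

```text
time: 33.8
ee_pos: [490.7, 87.1, 34.7]
orientation: [0.007, -0.037, 0.999, 0.001]
contact_force: [0.0, 0.1, -2.7]
grip_width: 57.2
gripper_force: 108.6
dp [0.0056, 0.0001, -0.0043] rot [0.0001, -0.0006, -0.0] rows 0.1 | t 33.8 at [490.7  87.1  34.7] w 57.2 gf 109 F [ 0.   0.1 -2.7] q6 -0.07
top 421 rack-x far end -72.1 z mid 50.4 slope x 0.5 deg, y -0.5 deg z near/far 49.0 49.7
   rect [-112.8  -48.5] [60.2 80.6] 88.2 mid-y by x [(-130, np.float64(-48.7), 56), (-124, np.float64(-49.0), 56), (-118, np.float64(-49.7), 56), (-112, np.float64(-48.2), 60), (-106, np.float64(-47.4), 57), (-100, np.float64(-48.2), 57), (-94, np.float64(-49.7), 59), (-88, np.float64(-48.8), 56), (-82, np.float64(-49.3), 57)]
scene 221 rack-x far end -73.0 z mid 50.2 slope x 0.4 deg, y 2.1 deg z near/far 53.3 53.9
   rect [-116.3  -52.7] [87.2 65.2] 3.5 mid-y by x [(-152, np.float64(-51.7), 57), (-146, np.float64(-54.0), 58), (-140, np.float64(-54.7), 62), (-134, np.float64(-52.3), 54), (-128, np.float64(-54.5), 60), (-122, np.float64(-57.1), 52), (-116, np.float64(-55.5), 60), (-110, np.float64(-54.0), 62), (-104, np.float64(-52.6), 56), (-98, np.float64(-50.0), 62), (-92, np.float64(-55.4), 54), (-86, np.float64(-56.6), 54), (-80, np.float64(-52.6), 52)]
stone x -108.0 -92.0 [(-19.5, 27, 104), (-76.8, 105, 25)]
stone x -92.0 -77.0 [(-20.0, 29, 104), (-77.5, 105, 28)]
```

```bash
python3 -m jog '[{"dp":[0,0.0015,0.0105],"delta_rot":[0,0,0],"claw":0},{"dp":[-0.02,0.0015,0.0105],"delta_rot":[0,0,0],"claw":0},{"dp":[-0.04,0.0015,0.0105],"delta_rot":[0,0,0],"claw":0},{"dp":[-0.055,0.0015,0.0105],"delta_rot":[0,0,0],"claw":0},{"dp":[-0.055,0.0015,0.0105],"delta_rot":[0,0,0],"claw":0},{"dp":[-0.055,0.0015,0.0105],"delta_rot":[0,0,0],"claw":0}]'
python3 to.py 609 92 34 4.2 -1; python3 stone.py 30 75 20 -48; python3 edge.py 47.5 -57 -48
```

```text
time: 34.45
ee_pos: [507.3, 89.0, 31.5]
orientation: [0.007, -0.037, 0.999, 0.001]
contact_force: [-0.6, -0.7, -3.3]
grip_width: 57.6
gripper_force: 108.6
dp [-0.3389, -0.0148, -0.0038] rot [0.0002, -0.0006, 0.0] rows 2.4 | t 34.5 at [507.3  89.   31.5] w 57.6 gf 109 F [-0.6 -0.7 -3.3] q6 -0.06
top 360 rack-x far end -55.9 z mid 46.8 slope x 0.2 deg, y -0.1 deg z near/far 46.7 47.0
   rect [-89.6 -48.1] [59.9 67.3] 88.4 mid-y by x [(-105, np.float64(-47.2), 57), (-99, np.float64(-47.7), 56), (-93, np.float64(-48.3), 56), (-87, np.float64(-48.6), 57), (-81, np.float64(-49.1), 57), (-75, np.float64(-49.6), 57), (-69, np.float64(-48.5), 60), (-63, np.float64(-49.0), 60)]
scene 211 rack-x far end -62.1 z mid 46.8 slope x 0.7 deg, y 3.0 deg z near/far 51.2 52.2
   rect [-104.1  -51.9] [82.2 66.5] 2.5 mid-y by x [(-138, np.float64(-54.4), 51), (-132, np.float64(-52.6), 53), (-126, np.float64(-50.1), 59), (-120, np.float64(-62.3), 47), (-114, np.float64(-51.0), 56), (-108, np.float64(-51.4), 65), (-102, np.float64(-53.3), 54), (-96, np.float64(-54.1), 62), (-90, np.float64(-55.8), 56), (-84, np.float64(-53.2), 62), (-72, np.float64(-51.5), 52)]
stone x -91.0 -75.0 [(-19.0, 24, 104), (-76.2, 104, 26)]
stone x -75.0 -60.0 [(-18.8, 27, 104), (-76.5, 104, 28)]
```

```bash
python3 -m jog '[{"dp":[0,-0.002,0],"delta_rot":[0,0,-0.002],"claw":0},{"dp":[-0.015,-0.002,0],"delta_rot":[0,0,-0.002],"claw":0},{"dp":[-0.03,-0.002,0],"delta_rot":[0,0,-0.002],"claw":0},{"dp":[-0.045,-0.002,0],"delta_rot":[0,0,-0.002],"claw":0},{"dp":[-0.06,-0.002,0],"delta_rot":[0,0,-0.002],"claw":0},{"dp":[-0.07,-0.002,0],"delta_rot":[0,0,-0.002],"claw":0},{"dp":[-0.07,-0.002,0],"delta_rot":[0,0,-0.002],"claw":0}]'
python3 to.py 609 95 32 4.9 -1; python3 stone.py 30 75 40 -48; python3 edge.py 47 -52 -48
```

```text
time: 35.18
ee_pos: [528.8, 89.9, 31.8]
orientation: [0.007, -0.043, 0.999, 0.001]
contact_force: [-0.0, -0.9, -3.3]
grip_width: 57.0
gripper_force: 108.6
dp [-0.2678, -0.0061, 0.0032] rot [0.0001, -0.0005, 0.0001] rows 1.9 | t 35.2 at [528.8  89.9  31.8] w 57.0 gf 109 F [-0.  -0.9 -3.3] q6 -0.08
top 179 rack-x far end -52.0 z mid 47.1 slope x 0.6 deg, y 0.6 deg z near/far 47.5 48.3
   rect [-86.6 -47.3] [58.9 71.5] 86.9 mid-y by x [(-75, np.float64(-48.0), 59), (-69, np.float64(-48.2), 59), (-63, np.float64(-48.5), 58), (-57, np.float64(-48.0), 57)]
scene 156 rack-x far end -62.4 z mid 46.7 slope x 1.4 deg, y 1.7 deg z near/far 48.9 50.4
   rect [-93.4 -50. ] [69.9 61.7] 89.4 mid-y by x [(-118, np.float64(-49.5), 55), (-112, np.float64(-53.1), 63), (-106, np.float64(-51.5), 62), (-100, np.float64(-54.5), 57), (-94, np.float64(-51.5), 55), (-88, np.float64(-53.6), 57), (-82, np.float64(-47.2), 49), (-76, np.float64(-42.1), 54), (-70, np.float64(-51.9), 61)]
stone x -86.0 -70.0 [(-17.5, 35, 64), (-76.0, 105, 34)]
stone x -70.0 -55.0 [(-17.5, 28, 103), (-76.2, 106, 26)]
```

```bash
python3 -m jog '[{"dp":[-0.025,0,0],"delta_rot":[0,0,0],"claw":0},{"dp":[-0.05,0,0],"delta_rot":[0,0,0],"claw":0},{"dp":[-0.075,-0.001,0],"delta_rot":[0,0,0],"claw":0},{"dp":[-0.1,-0.001,0],"delta_rot":[0,0,0.001],"claw":0},{"dp":[-0.125,-0.002,0],"delta_rot":[0,0,0.001],"claw":0},{"dp":[-0.15,-0.002,0],"delta_rot":[0,0,0.001],"claw":0},{"dp":[-0.175,-0.002,0],"delta_rot":[0,0,0.001],"claw":0},{"dp":[-0.2,-0.002,0],"delta_rot":[0,0,0.001],"claw":0}]'
python3 -m jog '[{"dp":[-0.01,0,0],"delta_rot":[0,0,0],"claw":0},{"dp":[-0.02,0,0],"delta_rot":[0,0,0],"claw":0},{"dp":[-0.03,0,0],"delta_rot":[0,0,0],"claw":0},{"dp":[-0.04,0,0],"delta_rot":[0,0,0],"claw":0},{"dp":[-0.04,0,0],"delta_rot":[0,0,0],"claw":0}]'
python3 to.py 609 95 32 4.9 -1
```

```text
time: 36.0
ee_pos: [588.5, 94.5, 32.6]
orientation: [0.007, -0.04, 0.999, 0.001]
contact_force: [0.6, 0.4, -4.1]
grip_width: 56.8
gripper_force: 108.6
time: 36.42
ee_pos: [600.1, 95.4, 32.9]
orientation: [0.007, -0.04, 0.999, 0.001]
contact_force: [0.6, -0.1, -3.6]
grip_width: 56.9
gripper_force: 108.6
dp [-0.0295, -0.0036, 0.0034] rot [0.0001, -0.0005, -0.0009] rows 0.2 | t 36.4 at [600.1  95.4  32.9] w 56.9 gf 109 F [ 0.6 -0.1 -3.6] q6 -0.06
```

```bash
python3 -m jog '[{"dp":[-0.004,0,0],"delta_rot":[0,0,0],"claw":0},{"dp":[-0.008,0,0],"delta_rot":[0,0,0],"claw":0},{"dp":[-0.012,0,0],"delta_rot":[0,0,0],"claw":0},{"dp":[-0.016,0,0],"delta_rot":[0,0,0],"claw":0},{"dp":[-0.016,0,0],"delta_rot":[0,0,0],"claw":0}]'
python3 -m jog '[{"dp":[-0.004,0,0],"delta_rot":[0,0,0],"claw":0},{"dp":[-0.008,0,0],"delta_rot":[0,0,0],"claw":0},{"dp":[-0.008,0,0],"delta_rot":[0,0,0],"claw":0}]'
python3 -m jog '[{"dp":[-0.004,0,0],"delta_rot":[0,0,0],"claw":0},{"dp":[-0.008,0,0],"delta_rot":[0,0,0],"claw":0},{"dp":[-0.008,0,0],"delta_rot":[0,0,0],"claw":0}]'
```

```text
time: 36.83
ee_pos: [604.0, 95.6, 32.8]
orientation: [0.006, -0.04, 0.999, 0.001]
contact_force: [-3.1, -1.8, -2.6]
grip_width: 57.2
gripper_force: 108.7
time: 37.08
ee_pos: [604.0, 95.6, 32.1]
orientation: [0.004, -0.04, 0.999, 0.0]
contact_force: [-11.6, -4.6, 0.0]
grip_width: 57.1
gripper_force: 108.9
time: 37.33
ee_pos: [604.0, 95.6, 31.4]
orientation: [0.002, -0.04, 0.999, 0.0]
contact_force: [-19.0, -4.8, 1.0]
grip_width: 57.0
gripper_force: 109.1
```

```bash
python3 -m jog '[{"dp":[0,0,0],"delta_rot":[0,0,0],"claw":0.65},{"dp":[0,0,0],"delta_rot":[0,0,0],"claw":0.65},{"dp":[0,0,0],"delta_rot":[0,0,0],"claw":0.65},{"dp":[0,0,-0.08],"delta_rot":[0,0,0],"claw":0.65},{"dp":[0,0,-0.2],"delta_rot":[0,0,0],"claw":0.65},{"dp":[0,0,-0.35],"delta_rot":[0,0,0],"claw":0.65},{"dp":[0.15,0,-0.45],"delta_rot":[0,0,0],"claw":0.65},{"dp":[0.3,0,-0.5],"delta_rot":[0,0,0],"claw":0.65}]'
python3 -m jog '[{"dp":[0.4,0.5,-0.1],"delta_rot":[0,0,0],"claw":0.65},{"dp":[0.4,0.5,-0.1],"delta_rot":[0,0,0],"claw":0.65},{"dp":[0.4,0.5,-0.1],"delta_rot":[0,0,0],"claw":0.65},{"dp":[0.4,0.5,-0.1],"delta_rot":[0,0,0],"claw":0.65},{"dp":[0.4,0.5,-0.1],"delta_rot":[0,0,0],"claw":0.65},{"dp":[0.4,0.5,-0.1],"delta_rot":[0,0,0],"claw":0.65}]'
python3 - <<'E'
from h import *
O=np.array([678.3,147.0]);th=np.radians(4.17);ex=np.array([np.cos(th),np.sin(th)]);ey=np.array([-ex[1],ex[0]])
f=grab('top');g=grab('scene')
for n,F in(('top',f),('scene',g)):
    P=cloud(F);X=(P[:,:,:2]-O)@ex;Y=(P[:,:,:2]-O)@ey
    for s in(48,-48):
        k=(X<-54)&(X>-130)&(abs(Y-s)<42)&(P[:,:,2]>35)&(P[:,:,2]<58)
        if k.any(): print(n,s,k.sum(),'x',X[k].min(),'y',Y[k].min(),Y[k].max(),'z',np.median(P[k][:,2]))
a=cv2.resize(f['pixels'][130:230,145:345,::-1],(800,400),interpolation=cv2.INTER_CUBIC)
cv2.imwrite('pics/t5.png',a)
b=cv2.resize(g['pixels'][140:260,200:360,::-1],(800,600),interpolation=cv2.INTER_CUBIC);cv2.imwrite('pics/s5.png',b)
E
for y in -37 -149 -205; do python3 chis.py $y 720 790; python3 chis.py $y 530 632;done
```

```text
time: 38.0
ee_pos: [538.1, 90.2, 177.8]
orientation: [0.01, -0.04, 0.999, 0.001]
contact_force: [-0.7, -0.4, 0.7]
grip_width: 70.8
gripper_force: 0.0
time: 38.5
ee_pos: [401.2, 233.2, 205.0]
orientation: [0.008, -0.042, 0.999, 0.002]
contact_force: [0.3, 0.8, 1.0]
grip_width: 70.5
gripper_force: 0.0
top 48 247 x -88.91108626530206 y 18.672216348447403 79.97566491607446 z 46.10277182375307
top -48 240 x -88.95234299246928 y -76.38761963066672 -16.826724302819848 z 46.01319355202838
scene 48 78 x -91.4550298465487 y 11.53477662118686 82.6059478136679 z 45.63577362520641
scene -48 73 x -93.17801232311588 y -79.64574369871603 -15.334122859051263 z 45.81896643969333
top 24 x 722.0 745.7 yaw 4.9 pitch-up -2.5 y,z at x0+40 -30.3 77.6 at x1 -31.5 78.2 res z 1.9
scene 18 x 720.9 744.7 yaw -0.1 pitch-up 4.2 y,z at x0+40 -35.2 78.7 at x1 -35.1 77.6 res z 3.2
top 175 x 540.0 630.0 yaw 2.3 pitch-up 5.4 y,z at x0+40 -39.6 67.7 at x1 -37.2 73.5 res z 2.4
scene 82 x 538.5 616.7 yaw 2.2 pitch-up 5.1 y,z at x0+40 -44.8 65.6 at x1 -43.0 69.7 res z 5.2
top 15 x 724.9 742.3 yaw 3.8 pitch-up -0.4 y,z at x0+40 -147.0 72.3 at x1 -148.2 72.4 res z 2.7
scene 12 x 721.4 742.7 yaw 0.8 pitch-up 5.5 y,z at x0+40 -152.9 75.6 at x1 -153.2 73.9 res z 3.1
top 89 x 567.2 631.0 yaw -1.2 pitch-up 3.5 y,z at x0+40 -147.3 69.5 at x1 -148.6 73.3 res z 2.3
scene 46 x 565.7 617.4 yaw 1.3 pitch-up 1.3 y,z at x0+40 -151.3 68.0 at x1 -150.2 69.1 res z 3.3
top 27 x 727.2 757.9 yaw 1.9 pitch-up -3.5 y,z at x0+40 -201.7 69.6 at x1 -201.8 69.7 res z 1.8
scene 25 x 721.1 755.2 yaw 0.8 pitch-up -0.0 y,z at x0+40 -206.2 70.9 at x1 -206.3 70.9 res z 1.7
top 68 x 580.7 630.6 yaw 1.2 pitch-up 0.0 y,z at x0+40 -204.7 72.1 at x1 -203.5 72.1 res z 2.5
scene 34 x 577.6 619.4 yaw -3.6 pitch-up 6.2 y,z at x0+40 -206.6 67.1 at x1 -209.7 72.5 res z 4.3
```

View pics/t5.png

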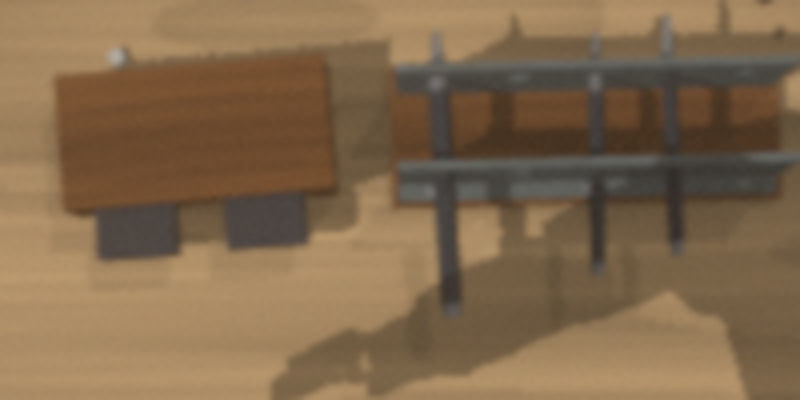

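View pics/s5.png

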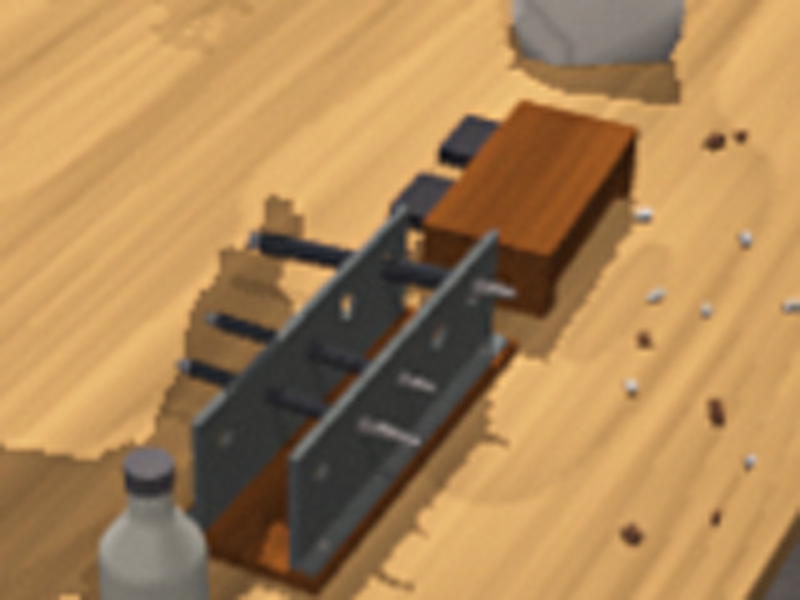

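The top view shows both stones fully home, at (138,232) and (267,220), and all three chisels through both plates, with tips behind at columns 436, 595 and 666 and heads in front. The scene view agrees, and the bottle and block are where they were. The thick chisel measures about 0.1 rad off level (limit 0.15) and every tip clears the rear-plate limit by about 14 mm or more, so I'm handing it in.

```bash
python3 -c "
from workcell import arm
print(arm.close_job())"
```

```text
the job is handed in; nothing more can be done
None
```

I handed the job in at about 39 s of robot time: all three chisels are through both plates in holes of their own size, both stones are fully home in the pigeonholes, and the block, hammer and bottle were never touched; the hand-in call returned no verdict.

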